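# Fit the stop plate and fill the sloping spice rack

## Task

Get the sloping spice rack ready for use: take the green stop plate from its stand, press the large ends of its two keyholes over the studs on the front of the rack and slide it down until it hangs locked on both. Then stand every small spice pot with a coloured lid that is there upright on the open upper part of the rack's floor, at most two to a lane, and let each slide down under the clear tunnel until it rests against the stop plate or against the pot in front of it. Leave the other kitchen things where they are.

Things in the scene. Friction and masses are not known exactly. Their poses are not given: they have to be found in the camera images.
- rack_deck: white sloping floor of the wooden spice rack fixed on the worktop, 165 mm long, 116 wide, so slippery that pots slide down. Origin: on the floor, middle of its low front edge (48 mm over the worktop, nearest the robot); x runs up the slope, away from the robot, 17 degrees to the level; z square to the floor, y to the left. Sides at y 58 to 78 mm, 30 mm high, above x = 92 only 10.
- drop_left (a point): on the floor in line with the left lane, at (120, 30, 0) mm of rack_deck: set pots down here. A divider 4 mm thick, 25 high at y = 0, x 0 to 90 mm, makes two lanes 56 mm wide, each for two pots one behind the other; the floor above x = 90 is open
- drop_right (a point): the same for the right lane, (120, -30, 0) mm of rack_deck
- tunnel (a point): middle of the top of the clear plastic tunnel over both lanes, 60 mm long: it covers rack_deck x 22 to 82 mm, walls at y 64 to 68 either side, roof from 76 to 80 mm over the floor; pots slide under it, no gripper reaches in there
- stud_left (a point): middle of the neck of the left steel stud on the rack's front, at (-4, 68, 18.5) mm of rack_deck, pointing along its -x to the robot. Neck 7 mm thick, x 0 to -8 mm; then a round head 18 mm across, x -8 to -13 mm
- stud_right (a point): the same for the right stud, at (-4, -68, 18.5) mm of rack_deck
- stop_plate: green stop plate, loose, upright in its stand; 180 mm wide (y), 72 tall (z), 6 thick (x -3 to 3), 180 g, finger pull towards -x. Origin: middle of lower edge. Back against the rack with heads through the large ends it is at (-3, 0, -7.5) mm in rack_deck's frame, axes parallel; slid down 20.5 mm it hangs at about (-4, 0, -28), tilted 17 degrees like the rack, with 2 mm of play
- key_left (a point): centre of the large end of the plate's left keyhole, 26 mm square with cut corners, at (0, 68, 26) mm of stop_plate; a slot 12 mm wide runs up from it, its top end 24 mm above this point
- key_right (a point): the same for the right keyhole, at (0, -68, 26) mm of stop_plate
- pull (a point): grip point on the plate's finger pull, at (-40, 0, 60) mm of stop_plate: an upright fin in the middle of the front, 10 mm thick (y), x -3 to -56, z 38 to 72 mm; pinch it from above, fingers closing along the plate's y
- plate_stand: fixed wooden stand for the stop plate; base 64 x 100 x 10 mm, two upright cheeks 26 mm high on it leave a slot 8 mm wide along its y axis, whose bottom is 10 mm over the worktop. Origin: centre of its underside, z up; the plate leaves upwards.
- green_pot: low glass spice pot with a green lid, 52 mm across and 50 mm tall, standing on the worktop; origin at the centre of its underside, z up. Grip it from above across the lid, about 36 mm over its underside. May be absent (None).
- yellow_pot: low glass spice pot with a yellow lid, 52 mm across and 50 mm tall, standing on the worktop; origin at the centre of its underside, z up. Grip it from above across the lid, about 36 mm over its underside. May be absent (None).
- white_pot: low glass spice pot with a white lid, 52 mm across and 50 mm tall, standing on the worktop; origin at the centre of its underside, z up. Grip it from above across the lid, about 36 mm over its underside. May be absent (None).
- red_pot: low glass spice pot with a red lid, 52 mm across and 50 mm tall, standing on the worktop; origin at the centre of its underside, z up. Grip it from above across the lid, about 36 mm over its underside. May be absent (None).
- mug: white mug with grey dots, 91 mm tall, a bystander; origin under its centre
- egg_timer: round kitchen timer, red below and cream above, 66 mm across, 52 mm tall, a bystander; origin under its centre
- lemon: lemon, 71 mm long, a bystander; origin under its centre
- flat_tin: flat beige fish tin 63 x 105 x 25 mm, a bystander; origin under its centre

How it is judged:
On the way:
1. the stop plate hangs locked on both studs of the rack, slid fully down, and nobody holds it (x of stop_plate in the frame of rack_deck between -0.009 and 0.002 m and y of stop_plate in the frame of rack_deck between -0.006 and 0.006 m and z of stop_plate in the frame of rack_deck between -0.034 and -0.022 m and angle between the z axis of stop_plate and the z axis of rack_deck, either way round below 0.14 rad and angle between the y axis of stop_plate and the y axis of rack_deck, either way round below 0.08 rad and contact force between the fingers and stop_plate below 0.1 N), for 0.3 s.
At the end, for the whole second after the job is handed in: The stop plate hangs slid down on both studs (seat within 6 mm in height and sideways). Every pot present stands square to the sloping floor (0.2 rad), x under 92 mm, either against the plate (x under 36 mm) or within 56 mm, centre to centre, of another pot; all at rest (x of stop_plate in the frame of rack_deck between -0.009 and 0.002 m and y of stop_plate in the frame of rack_deck between -0.006 and 0.006 m and z of stop_plate in the frame of rack_deck between -0.034 and -0.022 m and angle between the z axis of stop_plate and the z axis of rack_deck, either way round below 0.14 rad and angle between the y axis of stop_plate and the y axis of rack_deck, either way round below 0.08 rad and linear speed of each of stop_plate, green_pot, yellow_pot, white_pot, red_pot below 0.02 m/s and (x of green_pot in the frame of rack_deck below 0.036 m or distance between green_pot and yellow_pot below 0.056 m or distance between green_pot and white_pot below 0.056 m or distance between green_pot and red_pot below 0.056 m) and x of green_pot in the frame of rack_deck between 0.008 and 0.092 m and y of green_pot in the frame of rack_deck between -0.06 and 0.06 m and z of green_pot in the frame of rack_deck between -0.008 and 0.012 m and angle between the z axis of each of green_pot, yellow_pot, white_pot, red_pot and the z axis of rack_deck, either way round below 0.2 rad and (x of yellow_pot in the frame of rack_deck below 0.036 m or distance between yellow_pot and green_pot below 0.056 m or distance between yellow_pot and white_pot below 0.056 m or distance between yellow_pot and red_pot below 0.056 m) and x of yellow_pot in the frame of rack_deck between 0.008 and 0.092 m and y of yellow_pot in the frame of rack_deck between -0.06 and 0.06 m and z of yellow_pot in the frame of rack_deck between -0.008 and 0.012 m and (x of white_pot in the frame of rack_deck below 0.036 m or distance between white_pot and green_pot below 0.056 m or distance between white_pot and yellow_pot below 0.056 m or distance between white_pot and red_pot below 0.056 m) and x of white_pot in the frame of rack_deck between 0.008 and 0.092 m and y of white_pot in the frame of rack_deck between -0.06 and 0.06 m and z of white_pot in the frame of rack_deck between -0.008 and 0.012 m and (x of red_pot in the frame of rack_deck below 0.036 m or distance between red_pot and green_pot below 0.056 m or distance between red_pot and yellow_pot below 0.056 m or distance between red_pot and white_pot below 0.056 m) and x of red_pot in the frame of rack_deck between 0.008 and 0.092 m and y of red_pot in the frame of rack_deck between -0.06 and 0.06 m and z of red_pot in the frame of rack_deck between -0.008 and 0.012 m); the robot touches nothing.
It fails at once if the mug, a bystander, is shifted by more than 30 mm (distance of mug from where it was at the start of the episode above 0.03 m).
It fails at once if the egg timer, a bystander, is shifted by more than 30 mm (distance of egg_timer from where it was at the start of the episode above 0.03 m).
It fails at once if the lemon, a bystander, is shifted by more than 30 mm (distance of lemon from where it was at the start of the episode above 0.03 m).
It fails at once if the flat tin, a bystander, is shifted by more than 30 mm (distance of flat_tin from where it was at the start of the episode above 0.03 m).
Of green_pot, yellow_pot, white_pot, red_pot only 3 to 4 are there at a start; the rules pass over those that are not, and their reading is None.
At some moment in a run one of green_pot, yellow_pot, white_pot, red_pot may be knocked a few centimetres aside while the robot is not near it.
It also fails if it takes over 208 s, if anything falls off the work surface, if the arm or the gripper's body presses on something with over 40 N, if the wrist force passes 120 N, or if a joint passes its speed limit or range.

## Robot

A 6-joint arm with a two-finger parallel gripper is mounted at the origin on a cart in front of the work surface, level with it; the furniture and walls round the work are solid. World frame = base frame: x ahead of the robot, y to its left, z up, the work surface at z = 0. Lengths are in m, angles in rad, forces in N, time in s.
With the tool pointing down it reaches from about 0.25 to 0.775 m from the base axis. Payload 4 kg.
Tool frame: the origin (TCP) lies at the centre of the arm's flange, where the gripper is bolted on; the fingertips stand 199 mm ahead of it and the grasp point (between the pads) lies 180 mm ahead of it (robot.tcp_to_tips is the z of the fingertips in the tool frame, in m); z points along the fingers, y is the line along which they close (so a half turn about z gives the same grasp; the last joint's range is limited). The gripper opens to 94 mm and grips with 3 to 60 N. Pads are 16 mm wide; open, the fingers measure 119 mm over their backs; the gripper's body (75 mm by 177 mm) begins 78 mm behind the grasp point.
Start: joints at [-1.329, 0.087, 1.371, -0, 1.684, -0.103], TCP at [0.186, -0.518, 0.405] pointing down, gripper open.
Joint ranges: [-3.1, 3.1], [-0.76, 2.03], [0.27, 2.55], [-1.08, 4.22], [0.17, 2.65], [-2.57, 2.57]. Speed limits (rad/s): [2.79, 2.79, 3.14, 3.14, 3.14, 3.14].

## Interface

Orientations are given as [roll, pitch, yaw] about the fixed x, y, z axes, in that order (R = Rz(yaw) Ry(pitch) Rx(roll)).
In Python, from bench import robot gives the robot as it stands.
- The arm moves only by the tool play_rows, never from a script. Its arguments are lists of equal length, an entry for each row: "translation": the shift along the tool's x, y, z scaled (see below), a list of three; "twist": the turn, a rotation vector about the tool's x, y, z scaled (see below), a list of three; "gripper": the opening, from -1 (shut) to 1 (fully open). A call has 1 to 8 rows; each row shifts and turns the commanded pose from where the row before left it, along the tool's axes as they then stand; what a row does not reach is not made up. The controller multiplies each number of a shift by 0.04 m and each number of a turn by 0.1 rad. A row lasts 1/10 s, in which the tool goes at most 50 mm and 8.59 degrees, less where a joint would pass 70% of its speed; a pose out of reach is approached as far as the arm can. A call with a number of a shift or a turn outside -1 to 1 is refused whole. A call with a gripper value outside its range is refused whole. The fingers move at their own pace and stop on an object; the grip force is fixed at half the most. Time passes only in rows, so rows that do not move let the fingers close. It gives the time, the measured TCP pose, the force, the opening and the grip force at its end, in the units of the state.
- robot.get_obs(): the state, without advancing time (a new reading comes with each control period).
- robot.snapshot(name): name is "side" or "top" or "wrist"; returns the picture (400x640x3 uint8, red, green, blue); there is no depth.
- robot.camera_model(name): a dict with "camera_matrix" (3x3 intrinsics, pixels), "rvec" (rotation vector, rad) and "tvec" (3), from world to camera coordinates, as OpenCV has them. Camera axes: x right, y down, z forward; pixel columns grow to the right and rows downward; lengths in m; the calibration is good to about 2 mm. The wrist camera is an equidistant fisheye: a pixel r from the principal point sees the ray r / f radians off the axis. A picture is of the moment at which its call begins: read the wrist's pose just before it. camera_model takes no time and is no camera call; for the wrist camera it gives the pose at the moment of the call.
- robot.close_job(): hands the job in; it is judged then, once.
Trained networks look in the newest picture that a camera, given by its name, has taken for a name from the list of things; names that differ only in an ending like _2 or _b are one class to them, and where a whole thing is asked for, a point or a joint stands for the part that bears it (a point fixed in the world has none). Each returns a list of dicts, best first, with "score" (0 to 1); they miss things now and then, are a little off and sometimes report something else, mostly with a low value. They report only what shows in the picture. A call takes as long as a camera call.
- robot.recognise(name, camera): "centre" ([x, y, z] in m, in world coordinates, good to about 4 mm: the middle of the surface that is visible of it).
- robot.spot_point(name, camera): "centre" ([x, y, z] in m, in world coordinates, good to about 4 mm: a listed point, or the origin of a listed thing).
The state is a dict: "time": time; "joint_positions": joint angles; "qvel": joint speeds; "joint_torque": joint torques, N m; "tool_pos": TCP position; "ee_rot": TCP orientation; "wrist_force": force on the tool from outside, world axes, zero at the start; "wrist_torque": the same for the moment, N m; "width": finger opening in m; "finger_force": force on a finger pad.
Only numpy, scipy, OpenCV 4.12 (cv2) and the standard library are available. Lean on these libraries where they do the work, as an engineer would, in place of code of your own. Each camera call takes 0.05 s, during which the arm holds its last target. There are 200 camera calls.

## Working session

There is one attempt and no reset: what is moved stays moved. The work goes in short steps, Python scripts to look and compute and a tool call to move; the robot and the scene stay as the last step left them, time stands still between calls to the robot, and variables do not carry over. Pictures are saved under pics/ and viewed, at most 14 in all, crops included, and the job is handed in when it is done.

Besides the shell and the picture viewer there is one more tool, called after "Request:" as a command line: name --argument value ..., lists and objects as JSON in quotes. play_rows: Moves the arm, as the interface text tells. Its arguments: {"type":"object","properties":{"translation":{"type":"array","items":{"type":"array","items":{"type":"number","minimum":-1,"maximum":1}}},"twist":{"type":"array","items":{"type":"array","items":{"type":"number","minimum":-1,"maximum":1}}},"gripper":{"type":"array","items":{"type":"number"}}},"required":["translation","twist","gripper"]}

```bash
mkdir -p pics; ls; cat > h.py <<'E'
import numpy as np,cv2
from scipy.spatial.transform import Rotation as R
from bench import robot
def pose():
    o=robot.get_obs(); return np.array(o["tool_pos"]),R.from_euler('xyz',o["ee_rot"])
def snap(n,f):
    cv2.imwrite('pics/'+f,robot.snapshot(n)[:,:,::-1])
def f(n,cam,pt=True,k=1):
    r=(robot.spot_point if pt else robot.recognise)(n,cam)
    for d in r[:k]: print(n,cam,round(d['score'],2),np.round(d['centre'],4))
    if not r: print(n,cam,'none')
def plan(p,yaw=None,rot=None):
    """print total tool-frame units (shift/0.04, twist/0.1) to reach flange pos p and rot"""
    c,r=pose(); g=r if rot is None else rot
    print('pos',c.round(4),'rpy',r.as_euler('xyz').round(3))
    print('shift units tool',(r.inv().apply(np.array(p)-c)/0.04).round(2),'twist',((r.inv()*g).as_rotvec()/0.1).round(2))
E
cat > a.py <<'E'
from h import *
o=robot.get_obs();print(o)
snap('top','top0.png');snap('side','side0.png')
for n in ['rack_deck','drop_left','drop_right','tunnel','stud_left','stud_right','stop_plate','key_left','key_right','pull','plate_stand','green_pot','yellow_pot','white_pot','red_pot','mug','egg_timer','lemon','flat_tin']:
    for c in ['top','side']: f(n,c)
E
python3 a.py
```

```text
pics
{'time': 0.0, 'joint_positions': array([-1.32911650e+00,  8.79657961e-02,  1.37222818e+00,  4.35583496e-07,
        1.68359219e+00, -1.03101103e-01]), 'qvel': array([ 1.18270133e-03, -9.64794129e-04, -6.32920789e-05, -3.55467795e-04,
        1.17193927e-03,  1.21887216e-04]), 'joint_torque': array([-5.61973102e-04, -3.40189326e+01, -3.02427363e+01,  7.17200479e-02,
        3.32195393e-02, -1.71275174e-04]), 'tool_pos': array([ 0.18586473, -0.51753176,  0.40351103]), 'ee_rot': array([-3.13941084e+00, -2.26182630e-04,  3.44780734e-01]), 'wrist_force': array([-0.68040269, -0.58995966, -0.18366872]), 'wrist_torque': array([ 0.00459964, -0.01397623,  0.02192705]), 'finger_force': 0.0, 'width': 0.09409538234102616}
rack_deck top 0.86 [0.4669 0.0098 0.048 ]
rack_deck side 0.82 [0.4642 0.01   0.0493]
drop_left top 0.6 [0.5806 0.02   0.0869]
drop_left side 0.94 [0.5806 0.0203 0.0829]
drop_right top 0.92 [ 0.5729 -0.0449  0.0842]
drop_right side 0.86 [ 0.5758 -0.0389  0.0839]
tunnel top 0.94 [0.4904 0.0036 0.1438]
tunnel side 0.97 [0.4959 0.0046 0.1397]
stud_left top 0.6 [0.4655 0.0742 0.
[... 466 characters left out ...]
018]
plate_stand side none
green_pot top 0.51 [ 0.4447  0.3281 -0.0011]
green_pot side 0.65 [0.4432 0.3239 0.0049]
yellow_pot top 0.67 [ 0.5322  0.2424 -0.0027]
yellow_pot side 0.83 [ 0.5348  0.2395 -0.0022]
white_pot top 0.65 [0.4035 0.2371 0.0005]
white_pot side 0.75 [0.3991 0.2325 0.0022]
red_pot top 0.7 [0.5567 0.3238 0.0012]
red_pot side 0.58 [ 0.5504  0.323  -0.0016]
mug top 0.58 [ 6.913e-01 -1.451e-01  1.000e-04]
mug side none
egg_timer top 0.83 [ 3.664e-01 -4.331e-01 -2.000e-04]
egg_timer side 0.61 [ 0.364  -0.4396  0.0017]
lemon top 0.79 [0.64   0.2051 0.0016]
lemon side 0.53 [0.641  0.2023 0.0007]
flat_tin top 0.88 [0.6368 0.3479 0.0037]
flat_tin side 0.94 [ 0.635   0.3462 -0.0046]
```

View pics/top0.png

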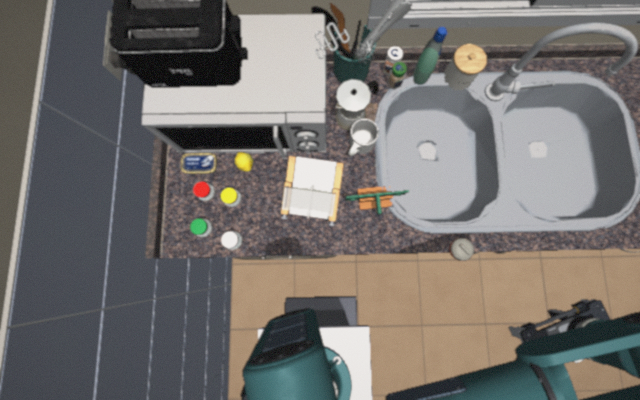

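View pics/side0.png

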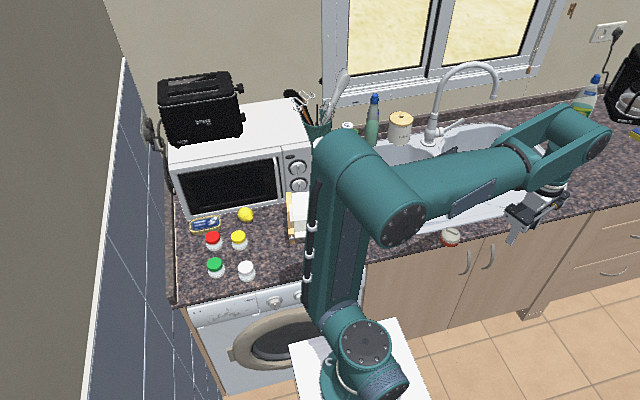

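Top view: four pots at about (202,190), (230,196), (200,228) and (231,241). The rack is at (312,188), the plate in its stand at (376,197) and the mug at (362,133). The networks agree with this. Next I'll go to the plate for a wrist view.

```bash
cat >> h.py <<'E'
def rows(p,rot=None,yaw=None,grasp=False,step=0.9,tw=0.9):
    """rows of moves to flange pos p (or grasp-point pos if grasp), rotation rot or tool-down with yaw"""
    c,r=pose(); p=np.array(p,float)
    if yaw is not None: rot=R.from_euler('xyz',[np.pi,0,yaw])
    g=r if rot is None else rot
    if grasp: p=p-g.apply([0,0,.18])
    w=(r.inv()*g).as_rotvec()
    d=p-c
    n=int(max(1,np.ceil(np.linalg.norm(d)/0.04/step),np.ceil(np.linalg.norm(w)/0.1/tw)))
    print('at',c.round(4),r.as_euler('xyz').round(3),'to',p.round(4),'n',n,'twist/row',(w/n/0.1).round(2).tolist())
    T=[]
    for i in range(n):
        T.append((r.inv().apply(d/n)/0.04).round(2).tolist()); r=r*R.from_rotvec(w/n)
    print('const' if n>1 and np.abs(np.array(T)-T[0]).max()<.011 else '',T if np.abs(np.array(T)-T[0]).max()>=.011 else T[0])
E
python3 -c "
from h import *
rows([.42,-.19,.40],yaw=.077,step=1.1)"
```

```text
at [ 0.1859 -0.5176  0.4047] [3.142 0.    0.345] to [ 0.42 -0.19  0.4 ] n 10 twist/row [0.0, 0.0, 0.27]
 [[0.83, -0.57, 0.01], [0.81, -0.6, 0.01], [0.8, -0.62, 0.01], [0.78, -0.64, 0.01], [0.76, -0.66, 0.01], [0.74, -0.68, 0.01], [0.73, -0.7, 0.01], [0.71, -0.72, 0.01], [0.69, -0.74, 0.01], [0.67, -0.75, 0.01]]
```

Request:
play_rows --translation '[[0.83,-0.57,0],[0.81,-0.6,0],[0.8,-0.62,0],[0.78,-0.64,0],[0.76,-0.66,0],[0.74,-0.68,0],[0.73,-0.7,0],[0.71,-0.72,0]]' --twist '[[0,0,0.27],[0,0,0.27],[0,0,0.27],[0,0,0.27],[0,0,0.27],[0,0,0.27],[0,0,0.27],[0,0,0.27]]' --gripper '[1,1,1,1,1,1,1,1]'

```text
time: 2.8
tool_pos: [0.3742, -0.2534, 0.4049]
ee_rot: [3.141, -0.001, 0.127]
wrist_force: [0.7, -1.0, -0.5]
width: 0.0941
finger_force: 0.0
```

Request:
play_rows --translation '[[0.7,-0.73,0],[0.68,-0.75,0],[0,0,0],[0,0,0]]' --twist '[[0,0,0.27],[0,0,0.27],[0,0,0],[0,0,0]]' --gripper '[1,1,1,1]'

```text
time: 3.2
tool_pos: [0.4219, -0.1892, 0.4047]
ee_rot: [3.141, 0.0, 0.077]
wrist_force: [-0.6, -0.6, 0.0]
width: 0.0938
finger_force: 0.0
```

```bash
cat > b.py <<'E'
from h import *
print(pose()[0],robot.get_obs()['time'])
snap('wrist','w1.png')
for n in ['rack_deck','stud_left','stud_right','drop_left','drop_right','tunnel','stop_plate','key_left','key_right','pull','plate_stand']: f(n,'wrist')
E
python3 b.py
```

```text
[ 0.42185763 -0.18919339  0.40471537] 3.2
rack_deck wrist 0.78 [0.4676 0.008  0.0469]
stud_left wrist 0.61 [0.4664 0.0738 0.0642]
stud_right wrist 0.63 [ 0.444  -0.0567  0.0627]
drop_left wrist 0.9 [0.5817 0.0173 0.083 ]
drop_right wrist 0.81 [ 0.5749 -0.0436  0.08  ]
tunnel wrist 0.85 [0.4915 0.0034 0.1381]
stop_plate wrist 0.85 [ 0.519  -0.1911  0.0108]
key_left wrist 0.78 [ 0.5168 -0.1219  0.0365]
key_right wrist 0.71 [ 0.5282 -0.257   0.0346]
pull wrist 0.86 [ 0.4833 -0.1954  0.0662]
plate_stand wrist 0.78 [ 0.5248 -0.1894 -0.0059]
```

View pics/w1.png

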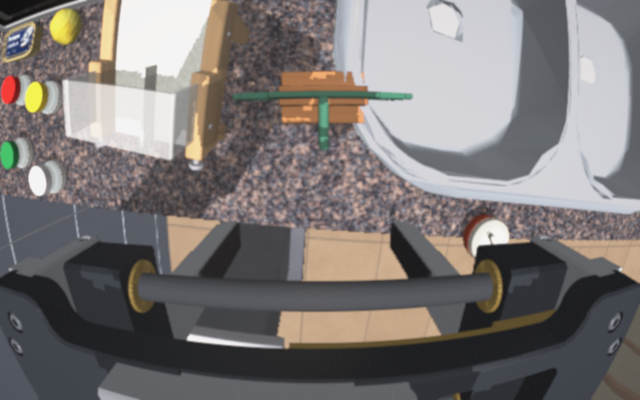

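The wrist view shows the plate edge-on along row 96, columns 235 to 411, its fin at column 323 (rows 95 to 148), and the right stud at (195,166). I'll fit the rack and plate poses to all the reported points.

```bash
cat > fit.py <<'E'
from h import *
from scipy.optimize import least_squares
D=[('o',.4669,.0098,.048),('o',.4642,.01,.0493),('dl',.5806,.02,.0869),('dl',.5806,.0203,.0829),('dr',.5729,-.0449,.0842),('dr',.5758,-.0389,.0839),('t',.4904,.0036,.1438),('t',.4959,.0046,.1397),('sl',.4655,.0742,.0632),('sl',.4662,.0797,.0647),('sr',.4468,-.0582,.0632),
('o',.4676,.008,.0469),('sl',.4664,.0738,.0642),('sr',.444,-.0567,.0627),('dl',.5817,.0173,.083),('dr',.5749,-.0436,.08),('t',.4915,.0034,.1381)]
M=dict(o=(0,0,0),dl=(120,30,0),dr=(120,-30,0),t=(52,0,80),sl=(-4,68,18.5),sr=(-4,-68,18.5))
def fit(D,M,tilt,z,x0):
    m=np.array([M[d[0]] for d in D])/1e3; P=np.array([d[1:] for d in D])
    F=lambda v:((R.from_euler('xyz',[0,tilt,v[2]]).apply(m)+[v[0],v[1],z]-P)).ravel()
    s=least_squares(F,x0,loss='soft_l1',f_scale=.004); print(s.x.round(4)); print((F(s.x).reshape(-1,3)*1e3).round(1).tolist()); return s.x
fit(D,M,-np.radians(17),.048,[.46,.01,-.14])
D=[('o',.5244,-.1898,.012),('kl',.5167,-.1198,.0367),('kr',.5273,-.2568,.0333),('p',.4763,-.1965,.0677),('o',.519,-.1911,.0108),('kl',.5168,-.1219,.0365),('kr',.5282,-.257,.0346),('p',.4833,-.1954,.0662)]
M=dict(o=(0,0,0),kl=(0,68,26),kr=(0,-68,26),p=(-40,0,60))
fit(D,M,0,.010,[.52,-.19,.07])
# own pixels: wrist
cm=robot.camera_model('wrist');K=cm['camera_matrix'];print(K.round(1).tolist())
Rc=cv2.Rodrigues(np.array(cm['rvec'],float))[0];t=np.array(cm['tvec']).ravel();C=-Rc.T@t
def ray(u,v):
    x=(u-K[0][2])/K[0][0];y=(v-K[1][2])/K[1][1];th=np.hypot(x,y);d=np.array([x/th*np.sin(th),y/th*np.sin(th),np.cos(th)]);return Rc.T@d
for u,v,z in [(236,95,.082),(411,96,.082),(323,96,.082),(323,140,.082)]:
    d=ray(u,v);print((u,v),(C+d*(z-C[2])/d[2]).round(4))
E
python3 fit.py
```

```text
[ 0.4651  0.0078 -0.1611]
[[-1.8, -2.0, 0.0], [0.9, -2.2, -1.3], [2.6, -1.0, -3.8], [2.6, -1.3, 0.2], [0.7, 4.7, -1.1], [-2.2, -1.3, -0.8], [0.7, -0.0, -4.1], [-4.8, -1.0, 0.0], [1.4, 2.2, 1.3], [0.7, -3.3, -0.2], [-1.7, 0.4, 1.3], [-2.5, -0.2, 1.1], [0.5, 2.6, 0.3], [1.1, -1.1, 1.8], [1.5, 1.7, 0.1], [-1.3, 3.4, 3.1], [-0.4, 0.2, 1.6]]
[ 0.5217 -0.1901  0.089 ]
[[-2.7, -0.3, -2.0], [-1.0, -2.6, -0.7], [0.5, -1.1, 2.7], [5.6, 2.8, 2.3], [2.7, 1.0, -0.8], [-1.1, -0.5, -0.5], [-0.4, -0.9, 1.4], [-1.4, 1.7, 3.8]]
[[309.7, 0.0, 314.8], [0.0, 309.7, 197.4], [0.0, 0.0, 1.0]]
(236, 95) [ 0.5135 -0.1045  0.082 ]
(411, 96) [ 0.5262 -0.2782  0.082 ]
(323, 96) [ 0.5165 -0.1905  0.082 ]
(323, 140) [ 0.4734 -0.1937  0.082 ]
```

```bash
python3 -c "
from h import *
rows([.479,-.193,.12],yaw=.078,grasp=True)"
```

```text
at [ 0.4214 -0.1901  0.4047] [ 3.141 -0.     0.074] to [ 0.479 -0.193  0.3  ] n 4 twist/row [0.0, -0.0, -0.01]
const [0.36, 0.04, 0.65]
```

Request:
play_rows --translation '[[0.36,0.04,0.65],[0.36,0.04,0.65],[0.36,0.04,0.65],[0.36,0.04,0.65],[0,0,0],[0,0,0.5],[0,0,0.5],[0,0,0.25]]' --twist '[[0,0,-0.01],[0,0,-0.01],[0,0,-0.01],[0,0,-0.01],[0,0,0],[0,0,0],[0,0,0],[0,0,0]]' --gripper '[1,1,1,1,1,1,1,1]'

```text
time: 4.6
tool_pos: [0.479, -0.1918, 0.2503]
ee_rot: [-3.141, 0.001, 0.079]
wrist_force: [-0.5, -0.3, 0.3]
width: 0.094
finger_force: 0.0
```

Request:
play_rows --translation '[[0,0,0],[0,0,0],[0,0,0],[0,0,0],[0,0,0],[0,0,0],[0,0,0],[0,0,0]]' --twist '[[0,0,0],[0,0,0],[0,0,0],[0,0,0],[0,0,0],[0,0,0],[0,0,0],[0,0,0]]' --gripper '[1,-1,-1,-1,-1,-1,-1,-1]'

```text
time: 5.4
tool_pos: [0.4795, -0.1918, 0.2507]
ee_rot: [3.142, -0.0, 0.079]
wrist_force: [0.4, 0.0, -0.4]
width: 0.0413
finger_force: 0.0
```

Request:
play_rows --translation '[[0,0,0],[0,0,0],[0,0,0],[0,0,0],[0,0,0],[0,0,0],[0,0,0],[0,0,0]]' --twist '[[0,0,0],[0,0,0],[0,0,0],[0,0,0],[0,0,0],[0,0,0],[0,0,0],[0,0,0]]' --gripper '[-1,-1,-1,-1,-1,-1,-1,-1]'

```text
time: 6.2
tool_pos: [0.4796, -0.1919, 0.2507]
ee_rot: [3.141, -0.0, 0.079]
wrist_force: [0.6, -0.8, -1.4]
width: 0.0099
finger_force: 30.0
```

```bash
cat > c.py <<'E'
from h import *
o=robot.get_obs();print(o['width'],o['finger_force'],o['wrist_force'])
snap('wrist','w2.png')
for n in ['stop_plate','key_left','key_right','pull','stud_left','stud_right','rack_deck']: f(n,'wrist')
E
python3 c.py
```

```text
0.009873409709549537 29.99942511320114 [ 0.62163965 -0.78179995 -1.3795124 ]
stop_plate wrist 0.84 [ 0.5229 -0.1893  0.0111]
key_left wrist 0.74 [ 0.5153 -0.1231  0.0339]
key_right wrist 0.81 [ 0.527  -0.255   0.0377]
pull wrist 0.6 [ 0.4819 -0.1943  0.0676]
stud_left wrist 0.92 [0.4671 0.0792 0.0628]
stud_right wrist 0.9 [ 0.4452 -0.0565  0.0643]
rack_deck wrist none
```

View pics/w2.png

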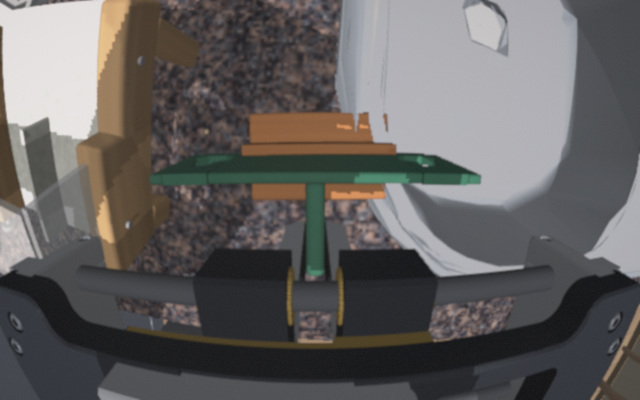

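Gripped: width 9.9 mm, plate top edge at columns 152 to 480, row about 180, square to the tool and centred on the fin. I'll compute the hang poses.

```bash
cat > g.py <<'E'
from h import *
cm=robot.camera_model('wrist');K=cm['camera_matrix']
Rc=cv2.Rodrigues(np.array(cm['rvec'],float))[0];t=np.array(cm['tvec']).ravel();C=-Rc.T@t
def ray(u,v):
    x=(u-K[0][2])/K[0][0];y=(v-K[1][2])/K[1][1];th=np.hypot(x,y);d=np.array([x/th*np.sin(th),y/th*np.sin(th),np.cos(th)]);return Rc.T@d
c,r=pose()
for u,v in [(207,183),(432,184),(152,180),(480,180),(205,156),(430,156)]:
    d=ray(u,v);P=C+d*(.082-C[2])/d[2];print((u,v),P.round(4),r.inv().apply(P-c).round(4))
E
python3 g.py
cat >> fit.py <<'E'
E
python3 - <<'E'
import re
s=open('fit.py').read().split("D=[('o',.5244")[0].replace("fit(D,M","D+=[('sl',.4671,.0792,.0628),('sr',.4452,-.0565,.0643)]\nfit(D,M",1) if False else None
E
sed -i "s/^('o',.4676/('sl',.4671,.0792,.0628),('sr',.4452,-.0565,.0643),('o',.4676/" fit.py; python3 fit.py | head -1
```

```text
(207, 183) [ 0.5129 -0.1332  0.082 ] [ 0.0378 -0.0558  0.1687]
(432, 184) [ 0.5214 -0.2489  0.082 ] [0.0372 0.0602 0.1687]
(152, 180) [ 0.5125 -0.1002  0.082 ] [ 0.04   -0.0888  0.1687]
(480, 180) [ 0.5263 -0.2778  0.082 ] [0.0398 0.0893 0.1687]
(205, 156) [ 0.5268 -0.1319  0.082 ] [ 0.0518 -0.0561  0.1687]
(430, 156) [ 0.5357 -0.2457  0.082 ] [0.0517 0.0581 0.1687]
[ 0.4652  0.0081 -0.163 ]
```

```bash
cat >> h.py <<'E'
RR=R.from_euler('xyz',[0,-np.radians(17),-.163]);RO=np.array([.4652,.0081,.048])
TR=RR*R.from_euler('x',np.pi)
def plate(x,y,z):  # flange for plate origin at rack mm
    return RO+RR.apply(np.array([x,y,z])/1e3)-TR.apply([.042,0,.2407])
E
python3 -c "
from h import *
rows(plate(-60,0,60),rot=TR,step=.9,tw=.8)
print(plate(-45,0,-7.5),plate(-3,0,-7.5))
c,r=pose();c=c+[0,0,.12]
p=plate(-60,0,60);g=TR;w=(r.inv()*g).as_rotvec();n=8
T=[]
for i in range(n):T.append((r.inv().apply((p-c)/n)/.04).round(2).tolist());r=r*R.from_rotvec(w/n)
print(p,w/n/.1,T)
"
```

```text
at [ 0.4796 -0.1918  0.2507] [ 3.141 -0.     0.079] to [0.2822 0.0382 0.3057] n 9 twist/row [-0.04, 0.33, 0.27]
 [[-0.5, -0.68, -0.15], [-0.51, -0.67, -0.17], [-0.52, -0.65, -0.19], [-0.53, -0.64, -0.21], [-0.54, -0.62, -0.23], [-0.55, -0.61, -0.25], [-0.56, -0.59, -0.27], [-0.56, -0.57, -0.29], [-0.57, -0.56, -0.31]]
[0.31582696 0.03266575 0.24557393] [0.35545937 0.02614784 0.25785354]
[0.28219903 0.03819617 0.30573893] [-0.04464267  0.36877186  0.3000746 ] [[-0.56, -0.77, 0.2], [-0.59, -0.75, 0.18], [-0.62, -0.73, 0.15], [-0.64, -0.71, 0.13], [-0.67, -0.69, 0.1], [-0.69, -0.67, 0.07], [-0.71, -0.65, 0.04], [-0.73, -0.63, 0.01]]
```

Request:
play_rows --translation '[[0,0,-0.4],[0,0,-0.7],[0,0,-0.7],[-0.8,0,-0.6],[-0.8,0,-0.6],[-0.4,0,0],[0,0,0]]' --twist '[[0,0,0],[0,0,0],[0,0,0],[0,0,0],[0,0,0],[0,0,0],[0,0,0]]' --gripper '[-1,-1,-1,-1,-1,-1,-1]'

```text
time: 7.3
tool_pos: [0.3982, -0.198, 0.3715]
ee_rot: [3.141, -0.0, 0.077]
wrist_force: [0.6, 0.4, -2.2]
width: 0.0097
finger_force: 30.0
```

```bash
python3 -c "
from h import *
rows(plate(-60,0,40),rot=TR,step=.9,tw=.8)
"
```

```text
at [ 0.3982 -0.198   0.3715] [ 3.141 -0.     0.077] to [0.288  0.0372 0.2866] n 8 twist/row [-0.04, 0.37, 0.3]
 [[-0.29, -0.76, 0.26], [-0.32, -0.75, 0.25], [-0.35, -0.74, 0.23], [-0.38, -0.73, 0.22], [-0.41, -0.72, 0.2], [-0.44, -0.71, 0.18], [-0.47, -0.7, 0.16], [-0.49, -0.68, 0.14]]
```

Request:
play_rows --translation '[[-0.29,-0.76,0.26],[-0.32,-0.75,0.25],[-0.35,-0.74,0.23],[-0.38,-0.73,0.22],[-0.41,-0.72,0.2],[-0.44,-0.71,0.18],[-0.47,-0.7,0.16],[-0.49,-0.68,0.14]]' --twist '[[-0.04,0.37,0.3],[-0.04,0.37,0.3],[-0.04,0.37,0.3],[-0.04,0.37,0.3],[-0.04,0.37,0.3],[-0.04,0.37,0.3],[-0.04,0.37,0.3],[-0.04,0.37,0.3]]' --gripper '[-1,-1,-1,-1,-1,-1,-1,-1]'

```text
time: 8.1
tool_pos: [0.288, 0.0379, 0.2852]
ee_rot: [-3.136, -0.296, -0.166]
wrist_force: [0.0, 0.4, -1.1]
width: 0.0095
finger_force: 30.0
```

Request:
play_rows --translation '[[0,0,0],[0,0,0]]' --twist '[[0,0,0],[0,0,0]]' --gripper '[-1,-1]'

```text
time: 8.3
tool_pos: [0.2886, 0.0375, 0.2859]
ee_rot: [-3.138, -0.295, -0.16]
wrist_force: [0.3, -0.3, -2.0]
width: 0.0099
finger_force: 30.0
```

```bash
cat > d.py <<'E'
from h import *
rows(plate(-45,0,-7.5),rot=TR,step=.5,tw=.8)
snap('wrist','w3.png')
for n in ['stop_plate','key_left','key_right','pull','stud_left','stud_right','tunnel','drop_left','drop_right']: 
    r=robot.spot_point(n,'wrist')
    if r: print(n,round(r[0]['score'],2),np.round(r[0]['centre'],4),'rack mm',(RR.inv().apply(np.array(r[0]['centre'])-RO)*1e3).round(1))
E
python3 d.py
```

```text
at [0.2886 0.0375 0.2859] [-3.138 -0.295 -0.16 ] to [0.3158 0.0327 0.2456] n 3 twist/row [-0.01, 0.01, 0.01]
const [0.12, 0.0, 0.39]
stop_plate 0.69 [0.3947 0.0197 0.0694] rack mm [-62.1   0.   41.4]
key_left 0.81 [0.4001 0.0866 0.0942] rack mm [-60.1  66.9  66.7]
key_right 0.95 [ 0.3795 -0.0407  0.0914] rack mm [-60.6 -62.1  63.9]
pull 0.83 [0.3464 0.0289 0.1088] rack mm [-97.6   1.2  93.4]
stud_left 0.7 [0.4661 0.0767 0.0649] rack mm [-4.9 67.8 19.2]
stud_right 0.79 [ 0.4435 -0.0544  0.0645] rack mm [ -6.  -65.2  19.1]
drop_left 0.26 [0.4052 0.2393 0.0027] rack mm [-105.7  218.4  -15. ]
```

View pics/w3.png

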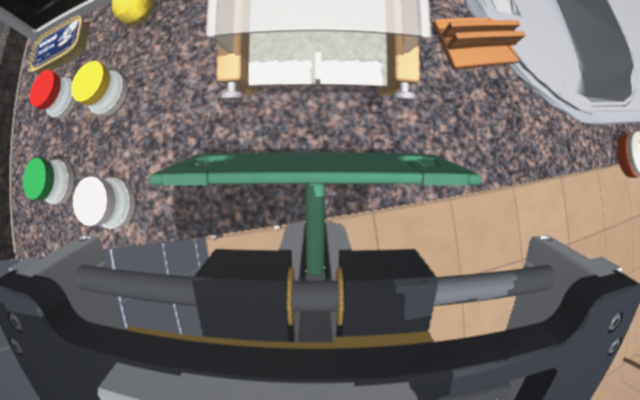

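```bash
cat > e.py <<'E'
from h import *
cm=robot.camera_model('wrist');K=np.array(cm['camera_matrix']);rv=np.array(cm['rvec'],float);t=np.array(cm['tvec']).ravel()
Rc=cv2.Rodrigues(rv)[0]
def proj(P):
    q=Rc@P+t;th=np.arctan2(np.hypot(q[0],q[1]),q[2]);a=q[:2]/np.hypot(q[0],q[1]);return a*th*K[0,0]+K[:2,2]
im=cv2.imread('pics/w3.png')
x0,y0,x1,y1=200,40,440,110;s=3
cr=cv2.resize(im[y0:y1,x0:x1],None,fx=s,fy=s,interpolation=cv2.INTER_CUBIC)
for n,p in dict(hl=(-13,68,18.5),hr=(-13,-68,18.5),dl=(0,-58,0),dr=(0,58,0),div=(0,0,25)).items():
    u=proj(RO+RR.apply(np.array(p)/1e3));print(n,u.round(1));cv2.circle(cr,tuple(int(v) for v in ((u-[x0,y0]+.5)*s)),3,(0,0,255),1)
cv2.imwrite('pics/w3c.png',cr)
E
python3 e.py
```

```text
hl [229.7 100.7]
hr [400.7 100.1]
dl [383.6  86.2]
dr [246.7  86.7]
div [315.   80.4]
```

View pics/w3c.png

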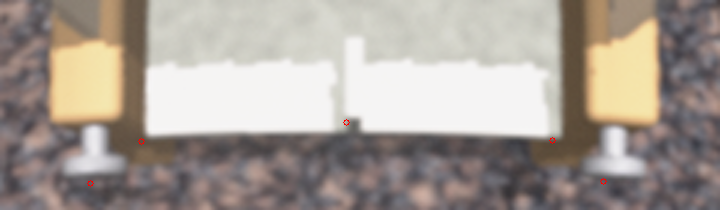

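The studs show at about (232,92) and (405,92), roughly 2 px right of and 2 px above the model. I'll shift the rack model by -2 mm in y and +1 mm in x, then descend.

```bash
echo "RO=RO+RR.apply([.001,-.002,0])" >> h.py
python3 -c "
from h import *
rows(plate(-45,0,-7),rot=TR,step=.5,tw=.8)
"
```

```text
at [0.2891 0.0363 0.2867] [-3.138 -0.297 -0.165] to [0.3163 0.0306 0.2463] n 3 twist/row [-0.01, -0.0, -0.01]
const [0.12, 0.01, 0.39]
```

Request:
play_rows --translation '[[0.12,0.01,0.39],[0.12,0.01,0.39],[0.12,0.01,0.39],[0,0,0],[0,0,0]]' --twist '[[-0.01,0,-0.01],[-0.01,0,-0.01],[-0.01,0,-0.01],[0,0,0],[0,0,0]]' --gripper '[-1,-1,-1,-1,-1]'

```text
time: 9.3
tool_pos: [0.3157, 0.0311, 0.2461]
ee_rot: [3.142, -0.296, -0.161]
wrist_force: [-0.1, -0.1, -1.3]
width: 0.0096
finger_force: 30.0
```

```bash
python3 -c "
from h import *
rows(plate(-25,0,-7),rot=TR,step=.5,tw=.8)
snap('wrist','w4.png')
im=cv2.imread('pics/w4.png')[60:220,130:510];cv2.imwrite('pics/w4c.png',cv2.resize(im,None,fx=2,fy=2))
"
```

```text
at [0.3157 0.0311 0.2461] [ 3.142 -0.296 -0.161] to [0.3352 0.0275 0.2522] n 2 twist/row [-0.0, 0.0, 0.01]
const [0.26, 0.01, -0.0]
```

View pics/w4c.png

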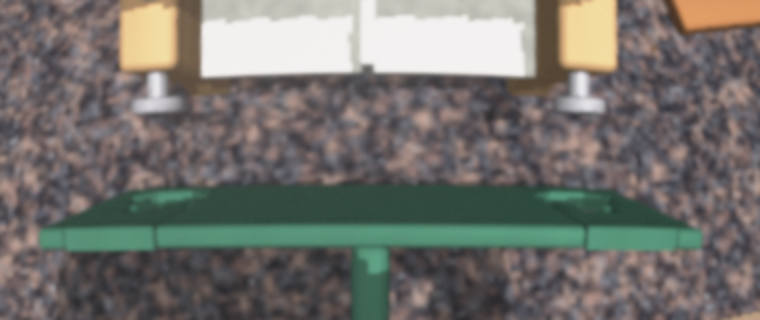

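The studs centre on column 315 and the plate on 315.5, so they are aligned. Advancing.

Request:
play_rows --translation '[[0.26,0,0],[0.26,0,0],[0.2,0,0],[0.15,0,0],[0,0,0],[0,0,0]]' --twist '[[0,0,0.01],[0,0,0],[0,0,0],[0,0,0],[0,0,0],[0,0,0]]' --gripper '[-1,-1,-1,-1,-1,-1]'

```text
time: 9.95
tool_pos: [0.3487, 0.0259, 0.2561]
ee_rot: [-3.141, -0.296, -0.161]
wrist_force: [-0.7, -0.2, -1.0]
width: 0.0102
finger_force: 30.0
```

```bash
cat > st.py <<'E'
from h import *
c,r=pose();p=c+r.apply([.042,0,.2407]);print('plate in rack',(RR.inv().apply(p-RO)*1e3).round(1),'force in rack',RR.inv().apply(robot.get_obs()['wrist_force']).round(1),r.as_euler('xyz').round(3))
E
python3 st.py
```

```text
plate in rack [-11.    0.9  -7.2] force in rack [-0.9 -0.3 -0.8] [-3.141 -0.296 -0.161]
```

Request:
play_rows --translation '[[0.08,0,0],[0.08,0,0],[0.05,0,0],[0,0,0],[0,0,0]]' --twist '[[0,0,0],[0,0,0],[0,0,0],[0,0,0],[0,0,0]]' --gripper '[-1,-1,-1,-1,-1]'

```text
time: 10.45
tool_pos: [0.3551, 0.0249, 0.2568]
ee_rot: [-3.142, -0.289, -0.161]
wrist_force: [-5.9, 0.7, -2.5]
width: 0.0101
finger_force: 30.0
```

```bash
python3 st.py
```

```text
plate in rack [-6.3  0.9 -8.8] force in rack [-6.4 -0.2 -0.7] [-3.142 -0.289 -0.161]
```

Request:
play_rows --translation '[[-0.05,0,0],[0,0,0.1],[0,0,0.1],[0,0,0.1],[0,0,0]]' --twist '[[0,0,0],[0,0,0],[0,0,0],[0,0,0],[0,0,0]]' --gripper '[-1,-1,-1,-1,-1]'

```text
time: 10.95
tool_pos: [0.3575, 0.0244, 0.2454]
ee_rot: [-3.141, -0.293, -0.161]
wrist_force: [-3.1, -0.2, -4.4]
width: 0.0101
finger_force: 30.0
```

```bash
python3 st.py
```

```text
plate in rack [ -6.2   0.9 -20.2] force in rack [-4.2 -0.7 -3.3] [-3.141 -0.293 -0.161]
```

Sliding well (-20 mm, low force). Continuing.

Request:
play_rows --translation '[[-0.01,0,0.1],[0,0,0.08],[0,0,0.05],[0,0,0],[0,0,0]]' --twist '[[0,0,0],[0,0,0],[0,0,0],[0,0,0],[0,0,0]]' --gripper '[-1,-1,-1,-1,-1]'

```text
time: 11.45
tool_pos: [0.3601, 0.0241, 0.2381]
ee_rot: [-3.141, -0.295, -0.161]
wrist_force: [-7.1, 1.6, 2.4]
width: 0.0096
finger_force: 30.0
```

```bash
python3 st.py
```

```text
plate in rack [ -5.5   1.  -27.9] force in rack [-6.3  0.5  4.4] [-3.141 -0.295 -0.161]
```

Request:
play_rows --translation '[[-0.03,0,0.05],[0,0,0.03],[0,0,0]]' --twist '[[0,0,0],[0,0,0],[0,0,0]]' --gripper '[-1,-1,-1]'

```text
time: 11.75
tool_pos: [0.36, 0.0242, 0.2376]
ee_rot: [-3.142, -0.296, -0.161]
wrist_force: [-21.0, 2.2, 20.7]
width: 0.0097
finger_force: 30.0
```

```bash
python3 st.py
```

```text
plate in rack [ -5.5   1.  -28.3] force in rack [-14.   -1.2  26. ] [-3.142 -0.296 -0.161]
```

Seated on the hard stop. Easing off, then releasing.

Request:
play_rows --translation '[[0,0,-0.06],[0,0,0],[0,0,0],[0,0,0],[0,0,0],[0,0,0],[0,0,0],[0,0,0]]' --twist '[[0,0,0],[0,0,0],[0,0,0],[0,0,0],[0,0,0],[0,0,0],[0,0,0],[0,0,0]]' --gripper '[-1,0,0,0,0,0,0,0]'

```text
time: 12.55
tool_pos: [0.3596, 0.0241, 0.2366]
ee_rot: [-3.141, -0.297, -0.162]
wrist_force: [0.0, -0.3, 0.4]
width: 0.0468
finger_force: 0.0
```

Request:
play_rows --translation '[[0,0,-0.4],[0,0,-0.8],[0,0,-0.8],[0,0,-0.8],[-0.3,0,-0.8],[0,0,0],[0,0,0]]' --twist '[[0,0,0],[0,0,0],[0,0,0],[0,0,0],[0,0,0],[0,0,0],[0,0,0]]' --gripper '[0,0,0,1,1,1,1]'

```text
time: 13.25
tool_pos: [0.3066, 0.0327, 0.371]
ee_rot: [-3.141, -0.299, -0.161]
wrist_force: [0.1, -0.9, -0.6]
width: 0.0754
finger_force: 0.0
```

```bash
cat > p.py <<'E'
from h import *
for n in ['stop_plate','key_left','key_right','pull','stud_left','stud_right','tunnel','drop_left','drop_right']: 
    r=robot.spot_point(n,'wrist') if 0 else []
snap('wrist','w5.png');snap('top','top1.png')
for n in ['stop_plate','key_left','key_right','pull','drop_left','drop_right','tunnel']: 
    r=robot.spot_point(n,'wrist')
    if r: print(n,round(r[0]['score'],2),'rack mm',(RR.inv().apply(np.array(r[0]['centre'])-RO)*1e3).round(1))
for n in ['green_pot','yellow_pot','white_pot','red_pot']:
    for c in ['wrist','top']: f(n,c)
E
python3 p.py
```

```text
stop_plate 0.85 rack mm [ -8.3  -2.7 -27.2]
key_left 0.57 rack mm [-3.2 65.5 -2.4]
key_right 0.9 rack mm [ -5.4 -68.3  -1.7]
pull 0.65 rack mm [-44.9  -0.7  30.2]
drop_left 0.94 rack mm [117.   33.3   0.4]
drop_right 0.78 rack mm [119.6 -33.    0. ]
tunnel 0.67 rack mm [51.3 -0.2 82.4]
green_pot wrist 0.61 [0.4384 0.3266 0.0008]
green_pot top 0.74 [0.4658 0.0767 0.0661]
yellow_pot wrist 0.65 [ 0.5325  0.2393 -0.0046]
yellow_pot top 0.83 [ 0.5326  0.2399 -0.0042]
white_pot wrist 0.61 [0.4048 0.2366 0.0029]
white_pot top 0.53 [ 0.403   0.2371 -0.0014]
red_pot wrist 0.81 [ 0.5483  0.3241 -0.0039]
red_pot top 0.65 [0.5542 0.3216 0.0018]
```

View pics/w5.png

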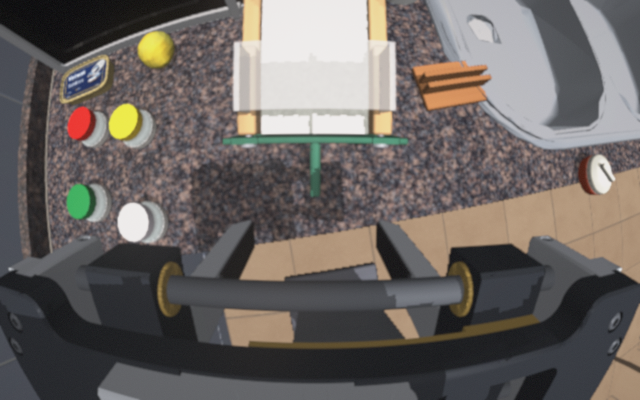

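The plate hangs right: keyholes at rack z about -2, plate z about -27. White is at (140,222), yellow (127,122), green (83,202) and red (83,125) px. White pot first.

```bash
python3 -c "
from h import *
rows([.403,.2365,.32],yaw=1.0,step=.9,tw=.8)"
```

```text
at [0.3066 0.0327 0.3709] [-3.141 -0.297 -0.161] to [0.403  0.2365 0.32  ] n 15 twist/row [0.11, -0.18, -0.77]
 [[0.07, -0.36, 0.11], [0.1, -0.35, 0.11], [0.13, -0.34, 0.12], [0.16, -0.33, 0.12], [0.19, -0.32, 0.12], [0.21, -0.3, 0.12], [0.24, -0.28, 0.12], [0.26, -0.26, 0.12], [0.28, -0.24, 0.11], [0.3, -0.21, 0.11], [0.32, -0.19, 0.11], [0.33, -0.16, 0.1], [0.35, -0.13, 0.1], [0.36, -0.11, 0.1], [0.37, -0.08, 0.09]]
```

Request:
play_rows --translation '[[0.07,-0.36,0.11],[0.1,-0.35,0.11],[0.13,-0.34,0.12],[0.16,-0.33,0.12],[0.19,-0.32,0.12],[0.21,-0.3,0.12],[0.24,-0.28,0.12],[0.26,-0.26,0.12]]' --twist '[[0.11,-0.18,-0.77],[0.11,-0.18,-0.77],[0.11,-0.18,-0.77],[0.11,-0.18,-0.77],[0.11,-0.18,-0.77],[0.11,-0.18,-0.77],[0.11,-0.18,-0.77],[0.11,-0.18,-0.77]]' --gripper '[0.6,0.6,0.6,0.6,0.6,0.6,0.6,0.6]'

```text
time: 14.9
tool_pos: [0.3579, 0.1421, 0.3428]
ee_rot: [3.094, -0.133, 0.468]
wrist_force: [0.1, 0.4, 0.3]
width: 0.0751
finger_force: 0.0
```

Request:
play_rows --translation '[[0.28,-0.24,0.11],[0.3,-0.21,0.11],[0.32,-0.19,0.11],[0.33,-0.16,0.1],[0.35,-0.13,0.1],[0.36,-0.11,0.1],[0.37,-0.08,0.09],[0,0,0]]' --twist '[[0.11,-0.18,-0.77],[0.11,-0.18,-0.77],[0.11,-0.18,-0.77],[0.11,-0.18,-0.77],[0.11,-0.18,-0.77],[0.11,-0.18,-0.77],[0.11,-0.18,-0.77],[0,0,0]]' --gripper '[0.6,0.6,0.6,0.6,0.6,0.6,0.6,0.6]'

```text
time: 15.7
tool_pos: [0.403, 0.2376, 0.3178]
ee_rot: [3.14, 0.011, 1.003]
wrist_force: [0.2, 0.1, -0.7]
width: 0.075
finger_force: 0.0
```

```bash
python3 -c "
from h import *
rows([.403,.2365,.217],yaw=1.0,step=.6,tw=.8)
for n in ['green_pot','yellow_pot','white_pot','red_pot','lemon']:
  f(n,'wrist') if 0 else None
snap('wrist','w6.png')
for n in ['white_pot','yellow_pot','green_pot']:f(n,'wrist')
print(robot.get_obs()['width'])
"
```

```text
at [0.403  0.2376 0.3178] [3.14  0.011 1.003] to [0.403  0.2365 0.217 ] n 5 twist/row [0.0, 0.02, 0.01]
const [0.0, 0.0, 0.5]
white_pot wrist 0.92 [ 0.4045  0.239  -0.0014]
yellow_pot wrist 0.61 [ 0.5322  0.2408 -0.003 ]
green_pot wrist 0.89 [ 0.4403  0.3295 -0.0005]
0.07496318339619794
```

Request:
play_rows --translation '[[0,0,0.5],[0,0,0.5],[0,0,0.5],[0,0,0.5],[0,0,0.5],[0,0,0],[0,0,0],[0,0,0]]' --twist '[[0,0.02,0],[0,0.02,0],[0,0.02,0],[0,0.02,0],[0,0.02,0],[0,0,0],[0,0,0],[0,0,0]]' --gripper '[0.6,0.6,0.6,0.6,0.6,0.6,-1,-1]'

```text
time: 16.7
tool_pos: [0.4029, 0.2361, 0.2202]
ee_rot: [3.138, -0.003, 1.001]
wrist_force: [-0.4, 1.7, 0.2]
width: 0.0624
finger_force: 0.0
```

Request:
play_rows --translation '[[0,0,0],[0,0,0],[0,0,0],[0,0,0]]' --twist '[[0,0,0],[0,0,0],[0,0,0],[0,0,0]]' --gripper '[-1,-1,-1,-1]'

```text
time: 17.1
tool_pos: [0.4028, 0.2363, 0.2196]
ee_rot: [3.138, -0.002, 1.001]
wrist_force: [-0.5, 0.0, 2.8]
width: 0.0473
finger_force: 27.4
```

Request:
play_rows --translation '[[0,0,-0.4],[0,0,-0.8],[0,0,-0.8],[0,0,-0.8],[0,0,-0.7],[0,0,0]]' --twist '[[0,0,0],[0,0,0],[0,0,0],[0,0,0],[0,0,0],[0,0,0]]' --gripper '[-1,-1,-1,-1,-1,-1]'

```text
time: 17.7
tool_pos: [0.4028, 0.2365, 0.3627]
ee_rot: [3.135, -0.007, 1.001]
wrist_force: [0.9, -0.1, -0.7]
width: 0.0477
finger_force: 26.4
```

```bash
cat >> h.py <<'E'
def drop(y,x=118,z=0):  # flange for pot underside at rack (x,y,z) mm
    return RO+RR.apply(np.array([x,y,z+36])/1e3)-TR.apply([0,0,.18])
E
python3 -c "
from h import *
rows(drop(30,z=70),rot=TR,step=.9,tw=.8)"
```

```text
at [0.4028 0.2365 0.3627] [ 3.135 -0.007  1.001] to [0.4995 0.0308 0.3563] n 15 twist/row [-0.11, 0.17, 0.77]
 [[-0.2, 0.32, 0.01], [-0.18, 0.33, 0.01], [-0.15, 0.35, 0.01], [-0.12, 0.36, 0.01], [-0.1, 0.37, 0.02], [-0.07, 0.37, 0.02], [-0.04, 0.38, 0.02], [-0.01, 0.38, 0.03], [0.02, 0.38, 0.03], [0.05, 0.37, 0.04], [0.07, 0.37, 0.04], [0.1, 0.36, 0.05], [0.13, 0.35, 0.05], [0.15, 0.34, 0.06], [0.18, 0.33, 0.07]]
```

Request:
play_rows --translation '[[-0.2,0.32,0],[-0.18,0.33,0],[-0.15,0.35,0],[-0.12,0.36,0],[-0.1,0.37,0],[-0.07,0.37,0],[-0.04,0.38,0],[-0.01,0.38,0]]' --twist '[[-0.11,0.17,0.77],[-0.11,0.17,0.77],[-0.11,0.17,0.77],[-0.11,0.17,0.77],[-0.11,0.17,0.77],[-0.11,0.17,0.77],[-0.11,0.17,0.77],[-0.11,0.17,0.77]]' --gripper '[-1,-1,-1,-1,-1,-1,-1,-1]'

```text
time: 18.5
tool_pos: [0.453, 0.1254, 0.3576]
ee_rot: [3.099, -0.152, 0.384]
wrist_force: [0.1, -0.3, -1.7]
width: 0.0475
finger_force: 26.4
```

Request:
play_rows --translation '[[0.02,0.38,0.03],[0.05,0.37,0.04],[0.07,0.37,0.04],[0.1,0.36,0.05],[0.13,0.35,0.05],[0.15,0.34,0.06],[0.18,0.33,0.07],[0,0,0]]' --twist '[[-0.11,0.17,0.77],[-0.11,0.17,0.77],[-0.11,0.17,0.77],[-0.11,0.17,0.77],[-0.11,0.17,0.77],[-0.11,0.17,0.77],[-0.11,0.17,0.77],[0,0,0]]' --gripper '[-1,-1,-1,-1,-1,-1,-1,-1]'

```text
time: 19.3
tool_pos: [0.4983, 0.0293, 0.3545]
ee_rot: [-3.141, -0.286, -0.164]
wrist_force: [-0.4, 0.8, -2.6]
width: 0.0464
finger_force: 28.2
```

```bash
python3 -c "
from h import *
rows(drop(30,z=5.5),rot=TR,step=.5,tw=.8)
snap('wrist','w7.png')"
```

```text
at [0.4983 0.0293 0.3545] [-3.141 -0.286 -0.164] to [0.5181 0.0278 0.2946] n 4 twist/row [-0.0, 0.03, -0.0]
const [0.01, -0.01, 0.39]
```

View pics/w7.png

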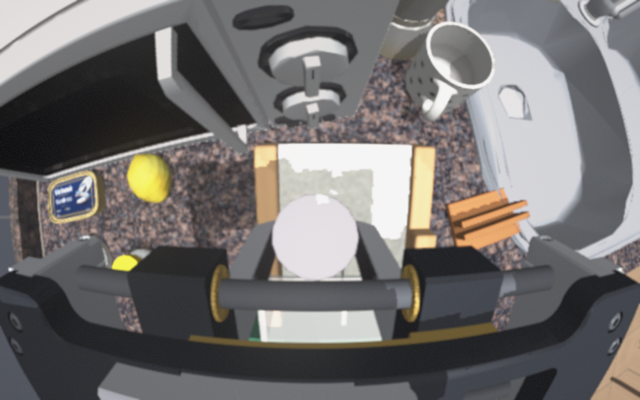

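The floor's upper corners are at (278,146) and (412,146), and the pot is held at column 315. I'll check these against the model.

```bash
sed -n '2,7p' e.py > pr.py; cat > k.py <<'E'
from h import *
exec(open('pr.py').read())
for p in [(165,58,0),(165,-58,0),(92,-58,10),(90,0,25)]: print(p,proj(RO+RR.apply(np.array(p)/1e3)).round(1))
E
python3 k.py
```

```text
(165, 58, 0) [281.8 141.4]
(165, -58, 0) [414.2 143. ]
(92, -58, 10) [412.2 225.5]
(90, 0, 25) [350.6 234.6]
```

```bash
cat >> h.py <<'E'
RR=R.from_euler('xyz',[0,-np.radians(17),-.152]); TR=RR*R.from_euler('x',np.pi)
E
python3 k.py; python3 -c "
from h import *
rows(drop(30,z=5.5),rot=TR,step=.5,tw=.8)"
```

```text
(165, 58, 0) [279.8 142.2]
(165, -58, 0) [412.4 142.3]
(92, -58, 10) [411.3 224.8]
(90, 0, 25) [349.6 234.6]
at [0.498  0.03   0.3542] [-3.14  -0.284 -0.162] to [0.5179 0.0283 0.2946] n 4 twist/row [0.0, 0.03, -0.02]
const [0.02, -0.01, 0.39]
```

Request:
play_rows --translation '[[0.02,-0.01,0.39],[0.02,-0.01,0.39],[0.02,-0.01,0.39],[0.02,-0.01,0.39],[0,0,0],[0,0,0]]' --twist '[[0,0.03,-0.02],[0,0.03,-0.02],[0,0.03,-0.02],[0,0.03,-0.02],[0,0,0],[0,0,0]]' --gripper '[-1,-1,-1,-1,-1,-1]'

```text
time: 19.95
tool_pos: [0.5189, 0.0292, 0.2962]
ee_rot: [3.141, -0.297, -0.152]
wrist_force: [-0.1, -0.7, -1.1]
width: 0.046
finger_force: 32.6
```

```bash
cat > st2.py <<'E'
from h import *
c,r=pose();p=c+r.apply([0,0,.18]);print('grasp in rack',(RR.inv().apply(p-RO)*1e3).round(1),'force in rack',RR.inv().apply(robot.get_obs()['wrist_force']).round(1),((TR.inv()*r).as_rotvec()).round(3))
E
python3 st2.py
```

```text
grasp in rack [119.4  30.9  42.8] force in rack [-0.3 -0.7 -1. ] [-0.001  0.001  0.   ]
```

Request:
play_rows --translation '[[0,0.02,0.06],[0,0,0],[0,0,0],[0,0,0],[0,0,0],[0,0,0],[0,0,0],[0,0,0]]' --twist '[[0,0,0],[0,0,0],[0,0,0],[0,0,0],[0,0,0],[0,0,0],[0,0,0],[0,0,0]]' --gripper '[-1,-1,0.6,0.6,0.6,0.6,0.6,0.6]'

```text
time: 20.75
tool_pos: [0.5202, 0.0277, 0.2958]
ee_rot: [3.141, -0.301, -0.154]
wrist_force: [-0.8, 0.1, -0.2]
width: 0.0748
finger_force: 0.0
```

Request:
play_rows --translation '[[0,0,0],[0,0,-0.4],[0,0,-0.8],[0,0,-0.8],[0,0,-0.8],[0,0,0]]' --twist '[[0,0,0],[0,0,0],[0,0,0],[0,0,0],[0,0,0],[0,0,0]]' --gripper '[0.6,0.6,0.6,0.6,0.6,0.6]'

```text
time: 21.35
tool_pos: [0.4874, 0.033, 0.4087]
ee_rot: [-3.141, -0.312, -0.154]
wrist_force: [0.5, -0.2, 0.1]
width: 0.0755
finger_force: 0.0
```

```bash
cat > look.py <<'E'
import sys
from h import *
i=sys.argv[1]
snap('wrist','w%s.png'%i);snap('top','t%s.png'%i)
for n in ['green_pot','yellow_pot','white_pot','red_pot']:
    for c in ['wrist','top']:
        r=robot.spot_point(n,c)
        if r: print(n,c,round(r[0]['score'],2),np.round(r[0]['centre'],4),'rack',(RR.inv().apply(np.array(r[0]['centre'])-RO)*1e3).round(0))
E
python3 look.py 8; python3 -c "
from h import *
rows([.532,.2405,.33],yaw=1.0,step=.9,tw=.8)"
```

```text
green_pot top 0.6 [0.4422 0.3264 0.0026] rack [-82. 313. -23.]
yellow_pot top 0.44 [ 0.5322  0.2411 -0.0037] rack [ 14. 242. -58.]
red_pot wrist 0.73 [ 0.5508  0.3246 -0.0039] rack [ 19. 328. -60.]
red_pot top 0.57 [ 0.5542  0.3215 -0.001 ] rack [ 23. 325. -59.]
at [0.4874 0.0328 0.4016] [ 3.141 -0.299 -0.154] to [0.532  0.2405 0.33  ] n 15 twist/row [0.12, -0.18, -0.76]
 [[-0.02, -0.35, 0.12], [0.01, -0.35, 0.12], [0.04, -0.35, 0.13], [0.07, -0.34, 0.13], [0.1, -0.33, 0.13], [0.13, -0.32, 0.13], [0.15, -0.31, 0.14], [0.18, -0.3, 0.14], [0.2, -0.28, 0.14], [0.23, -0.26, 0.14], [0.25, -0.24, 0.13], [0.27, -0.22, 0.13], [0.29, -0.2, 0.13], [0.3, -0.18, 0.13], [0.32, -0.15, 0.12]]
```

View pics/w8.png

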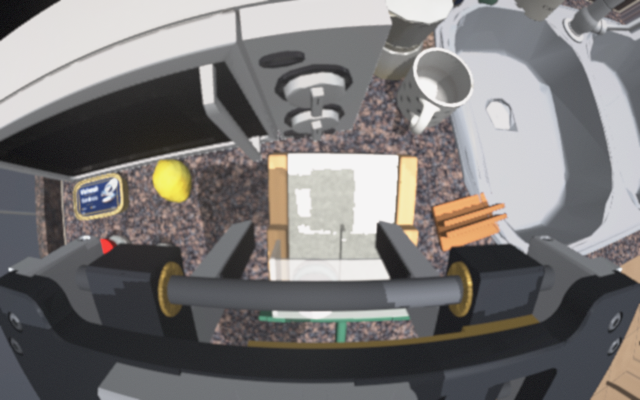

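The white pot has slid under the tunnel, near (315,270). Next: yellow.

Request:
play_rows --translation '[[-0.02,-0.35,0.12],[0.01,-0.35,0.12],[0.04,-0.35,0.13],[0.07,-0.34,0.13],[0.1,-0.33,0.13],[0.13,-0.32,0.13],[0.15,-0.31,0.14],[0.18,-0.3,0.14]]' --twist '[[0.12,-0.18,-0.76],[0.12,-0.18,-0.76],[0.12,-0.18,-0.76],[0.12,-0.18,-0.76],[0.12,-0.18,-0.76],[0.12,-0.18,-0.76],[0.12,-0.18,-0.76],[0.12,-0.18,-0.76]]' --gripper '[0.6,0.6,0.6,0.6,0.6,0.6,0.6,0.6]'

```text
time: 22.65
tool_pos: [0.5111, 0.1436, 0.3641]
ee_rot: [3.1, -0.138, 0.468]
wrist_force: [-0.2, 0.5, -0.4]
width: 0.0753
finger_force: 0.0
```

Request:
play_rows --translation '[[0.2,-0.28,0.14],[0.23,-0.26,0.14],[0.25,-0.24,0.13],[0.27,-0.22,0.13],[0.29,-0.2,0.13],[0.3,-0.18,0.13],[0.32,-0.15,0.12],[0,0,0]]' --twist '[[0.12,-0.18,-0.76],[0.12,-0.18,-0.76],[0.12,-0.18,-0.76],[0.12,-0.18,-0.76],[0.12,-0.18,-0.76],[0.12,-0.18,-0.76],[0.12,-0.18,-0.76],[0,0,0]]' --gripper '[0.6,0.6,0.6,0.6,0.6,0.6,0.6,0.6]'

```text
time: 23.45
tool_pos: [0.5322, 0.2409, 0.3299]
ee_rot: [-3.133, 0.001, 0.998]
wrist_force: [0.6, -0.6, -0.2]
width: 0.0754
finger_force: 0.0
```

```bash
python3 look.py 9; python3 -c "
from h import *
rows([.532,.2405,.217],yaw=1.0,step=.6,tw=.8)"
```

```text
green_pot wrist 0.9 [0.4403 0.3279 0.0012] rack [-85. 314. -23.]
green_pot top 0.68 [ 0.5321  0.242  -0.0039] rack [ 13. 243. -59.]
yellow_pot wrist 0.64 [ 5.321e-01  2.392e-01 -3.000e-04] rack [ 15. 241. -55.]
yellow_pot top 0.77 [ 0.5327  0.2391 -0.0043] rack [ 14. 241. -59.]
white_pot top 0.6 [0.4887 0.0344 0.0552] rack [20. 32.  1.]
red_pot wrist 0.95 [ 0.55    0.3261 -0.0036] rack [ 18. 329. -60.]
at [0.5321 0.2394 0.3319] [-3.135e+00 -1.000e-03  9.950e-01] to [0.532  0.2405 0.217 ] n 5 twist/row [-0.01, -0.0, -0.01]
const [0.0, 0.0, 0.57]
```

Request:
play_rows --translation '[[0,0,0.58],[0,0,0.58],[0,0,0.58],[0,0,0.58],[0,0,0.58],[0,0,0],[0,0,0],[0,0,0]]' --twist '[[0,0,0],[0,0,0],[0,0,0],[0,0,0],[0,0,0],[0,0,0],[0,0,0],[0,0,0]]' --gripper '[0.6,0.6,0.6,0.6,0.6,0.6,-1,-1]'

```text
time: 24.75
tool_pos: [0.5321, 0.2404, 0.2174]
ee_rot: [-3.137, -0.003, 0.996]
wrist_force: [0.4, -0.5, 0.3]
width: 0.0626
finger_force: 0.0
```

Request:
play_rows --translation '[[0,0,0],[0,0,0],[0,0,0],[0,0,0]]' --twist '[[0,0,0],[0,0,0],[0,0,0],[0,0,0]]' --gripper '[-1,-1,-1,-1]'

```text
time: 25.15
tool_pos: [0.5319, 0.2405, 0.2173]
ee_rot: [-3.136, -0.003, 0.996]
wrist_force: [-0.1, 0.1, 5.2]
width: 0.049
finger_force: 30.1
```

Request:
play_rows --translation '[[0,0,-0.4],[0,0,-0.8],[0,0,-0.8],[0,0,-0.8],[0,0,-0.7],[0,0,0]]' --twist '[[0,0,0],[0,0,0],[0,0,0],[0,0,0],[0,0,0],[0,0,0]]' --gripper '[-1,-1,-1,-1,-1,-1]'

```text
time: 25.75
tool_pos: [0.5329, 0.2398, 0.3602]
ee_rot: [-3.141, -0.008, 0.996]
wrist_force: [0.6, 0.0, -0.7]
width: 0.0489
finger_force: 29.6
```

```bash
python3 -c "
from h import *
rows(drop(-30,z=70),rot=TR,step=.9,tw=.8)"
```

```text
at [0.5329 0.2398 0.3602] [-3.141 -0.008  0.996] to [ 0.4902 -0.0281  0.3563] n 15 twist/row [-0.12, 0.17, 0.76]
 [[-0.41, 0.18, 0.0], [-0.4, 0.21, -0.0], [-0.38, 0.24, -0.01], [-0.36, 0.27, -0.01], [-0.34, 0.3, -0.01], [-0.32, 0.32, -0.01], [-0.29, 0.35, -0.01], [-0.26, 0.37, -0.02], [-0.23, 0.39, -0.02], [-0.2, 0.4, -0.01], [-0.17, 0.42, -0.01], [-0.14, 0.43, -0.01], [-0.11, 0.44, -0.01], [-0.07, 0.45, -0.0], [-0.04, 0.45, 0.0]]
```

Request:
play_rows --translation '[[-0.41,0.18,-0.12],[-0.4,0.21,-0.12],[-0.38,0.24,-0.12],[-0.36,0.27,-0.12],[-0.34,0.3,-0.12],[-0.32,0.32,-0.12],[-0.29,0.35,-0.12],[-0.26,0.37,-0.12]]' --twist '[[-0.12,0.17,0.76],[-0.12,0.17,0.76],[-0.12,0.17,0.76],[-0.12,0.17,0.76],[-0.12,0.17,0.76],[-0.12,0.17,0.76],[-0.12,0.17,0.76],[-0.12,0.17,0.76]]' --gripper '[-1,-1,-1,-1,-1,-1,-1,-1]'

```text
time: 26.55
tool_pos: [0.5063, 0.0956, 0.3869]
ee_rot: [3.098, -0.149, 0.386]
wrist_force: [0.1, -0.3, -2.1]
width: 0.0491
finger_force: 29.6
```

Request:
play_rows --translation '[[-0.23,0.39,-0.02],[-0.2,0.4,-0.01],[-0.17,0.42,-0.01],[-0.14,0.43,-0.01],[-0.11,0.44,-0.01],[-0.07,0.45,0],[-0.04,0.45,0],[0,0,0]]' --twist '[[-0.12,0.17,0.76],[-0.12,0.17,0.76],[-0.12,0.17,0.76],[-0.12,0.17,0.76],[-0.12,0.17,0.76],[-0.12,0.17,0.76],[-0.12,0.17,0.76],[0,0,0]]' --gripper '[-1,-1,-1,-1,-1,-1,-1,-1]'

```text
time: 27.35
tool_pos: [0.4863, -0.0301, 0.3859]
ee_rot: [3.132, -0.285, -0.155]
wrist_force: [-0.0, 0.7, -1.1]
width: 0.0495
finger_force: 29.6
```

```bash
python3 -c "
from h import *
rows(drop(-30,z=3),rot=TR,step=.5,tw=.8)"
```

```text
at [ 0.4863 -0.0301  0.3859] [ 3.132 -0.285 -0.155] to [ 0.5095 -0.0311  0.2922] n 5 twist/row [0.02, 0.02, -0.01]
const [-0.02, -0.02, 0.48]
```

Request:
play_rows --translation '[[-0.02,-0.02,0.48],[-0.02,-0.02,0.48],[-0.02,-0.02,0.48],[-0.02,-0.02,0.48],[-0.02,-0.02,0.46],[0,0,0],[0,0,0]]' --twist '[[0.02,0.02,-0.01],[0.02,0.02,-0.01],[0.02,0.02,-0.01],[0.02,0.02,-0.01],[0.02,0.02,-0.01],[0,0,0],[0,0,0]]' --gripper '[-1,-1,-1,-1,-1,-1,-1]'

```text
time: 28.05
tool_pos: [0.5106, -0.0283, 0.2953]
ee_rot: [3.142, -0.296, -0.146]
wrist_force: [-0.1, -0.1, -0.8]
width: 0.0495
finger_force: 29.6
```

```bash
python3 st2.py
```

```text
grasp in rack [119.5 -26.8  41.7] force in rack [-0.3 -0.2 -0.7] [ 0.002 -0.    -0.006]
```

Request:
play_rows --translation '[[0,0.08,0.03],[0,0,0.04],[0,0,0],[0,0,0]]' --twist '[[0,0,0.06],[0,0,0],[0,0,0],[0,0,0]]' --gripper '[-1,-1,-1,-1]'

```text
time: 28.45
tool_pos: [0.5113, -0.0322, 0.2943]
ee_rot: [-3.14, -0.3, -0.153]
wrist_force: [0.2, -0.2, -1.2]
width: 0.049
finger_force: 29.6
```

```bash
python3 st2.py
```

```text
grasp in rack [121.  -30.6  40.4] force in rack [-0.1 -0.2 -1.2] [0.001 0.003 0.001]
```

Request:
play_rows --translation '[[0,-0.01,0.04],[0,0,0],[0,0,0],[0,0,0],[0,0,0],[0,0,0],[0,0,0],[0,0,0]]' --twist '[[0,0,0],[0,0,0],[0,0,0],[0,0,0],[0,0,0],[0,0,0],[0,0,0],[0,0,0]]' --gripper '[-1,-1,0.6,0.6,0.6,0.6,0.6,0.6]'

```text
time: 29.25
tool_pos: [0.5118, -0.0318, 0.2924]
ee_rot: [-3.14, -0.299, -0.153]
wrist_force: [0.1, -0.4, 0.6]
width: 0.075
finger_force: 0.0
```

Request:
play_rows --translation '[[0,0,0],[0,0,-0.4],[0,0,-0.8],[0,0,-0.8],[0,0,-0.8],[0,0,0]]' --twist '[[0,0,0],[0,0,0],[0,0,0],[0,0,0],[0,0,0],[0,0,0]]' --gripper '[0.6,0.6,0.6,0.6,0.6,0.6]'

```text
time: 29.85
tool_pos: [0.4792, -0.0269, 0.4053]
ee_rot: [-3.14, -0.311, -0.153]
wrist_force: [0.2, 0.3, 0.4]
width: 0.0749
finger_force: 0.0
```

```bash
python3 look.py 10; python3 -c "
from h import *
rows([.441,.3275,.34],yaw=1.0,step=.9,tw=.8)"
```

```text
green_pot top 0.88 [0.4337 0.3054 0.0005] rack [-88. 291. -23.]
yellow_pot wrist 0.38 [6.385e-01 3.424e-01 2.000e-04] rack [100. 359. -81.]
red_pot top 0.6 [5.545e-01 3.238e-01 3.000e-04] rack [ 24. 328. -57.]
at [ 0.4793 -0.0269  0.3983] [-3.14  -0.297 -0.153] to [0.441  0.3275 0.34  ] n 15 twist/row [0.11, -0.18, -0.76]
 [[-0.17, -0.57, 0.05], [-0.13, -0.59, 0.06], [-0.08, -0.59, 0.07], [-0.04, -0.6, 0.07], [0.01, -0.6, 0.08], [0.06, -0.59, 0.09], [0.1, -0.59, 0.09], [0.15, -0.58, 0.1], [0.19, -0.56, 0.1], [0.24, -0.54, 0.1], [0.28, -0.52, 0.1], [0.32, -0.5, 0.11], [0.36, -0.47, 0.1], [0.4, -0.44, 0.1], [0.43, -0.41, 0.1]]
```

View pics/w10.png

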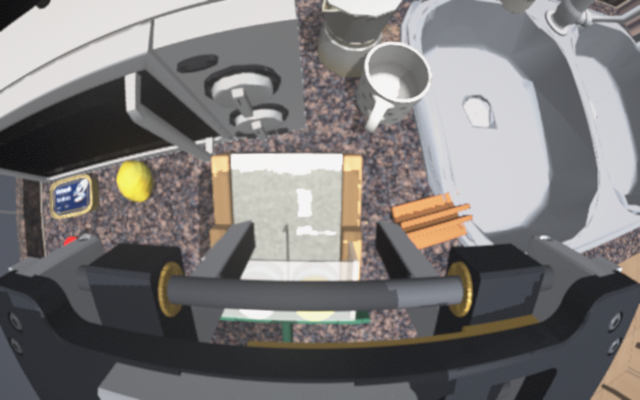

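Both pots are under the tunnel. Green seems to have been knocked aside, so I'll hover over it and re-measure.

Request:
play_rows --translation '[[-0.17,-0.54,0.05],[-0.13,-0.56,0.06],[-0.09,-0.56,0.07],[-0.05,-0.57,0.07],[0,-0.57,0.08],[0.04,-0.56,0.09],[0.08,-0.56,0.09],[0.13,-0.55,0.1]]' --twist '[[0.11,-0.18,-0.76],[0.11,-0.18,-0.76],[0.11,-0.18,-0.76],[0.11,-0.18,-0.76],[0.11,-0.18,-0.76],[0.11,-0.18,-0.76],[0.11,-0.18,-0.76],[0.11,-0.18,-0.76]]' --gripper '[0.6,0.6,0.6,0.6,0.6,0.6,0.6,0.6]'

```text
time: 31.15
tool_pos: [0.4566, 0.1532, 0.3671]
ee_rot: [3.096, -0.135, 0.469]
wrist_force: [0.3, 0.5, -1.0]
width: 0.0752
finger_force: 0.0
```

Request:
play_rows --translation '[[0.17,-0.54,0.1],[0.21,-0.52,0.1],[0.25,-0.5,0.1],[0.29,-0.48,0.11],[0.33,-0.45,0.1],[0.37,-0.42,0.1],[0.4,-0.39,0.1],[0,0,0]]' --twist '[[0.11,-0.18,-0.76],[0.11,-0.18,-0.76],[0.11,-0.18,-0.76],[0.11,-0.18,-0.76],[0.11,-0.18,-0.76],[0.11,-0.18,-0.76],[0.11,-0.18,-0.76],[0,0,0]]' --gripper '[0.6,0.6,0.6,0.6,0.6,0.6,0.6,0.6]'

```text
time: 31.95
tool_pos: [0.4366, 0.31, 0.3383]
ee_rot: [3.141, 0.007, 0.999]
wrist_force: [0.3, -0.3, 0.1]
width: 0.0754
finger_force: 0.0
```

```bash
python3 look.py 11; python3 -c "
from h import *
rows([.433,.306,.217],yaw=1.0,step=.6,tw=.8)"
```

```text
green_pot wrist 0.89 [0.4342 0.3059 0.0012] rack [-87. 292. -23.]
green_pot top 0.66 [ 0.4315  0.3071 -0.0011] rack [-90. 292. -24.]
yellow_pot top 0.46 [ 0.4828 -0.0285  0.0523] rack [ 22. -32.  -3.]
white_pot top 0.63 [0.4938 0.0379 0.0547] rack [24. 36. -1.]
red_pot wrist 0.68 [0.5503 0.3237 0.0014] rack [ 20. 327. -55.]
red_pot top 0.73 [0.556  0.3235 0.0011] rack [ 25. 328. -57.]
at [0.4371 0.3076 0.34  ] [3.139 0.005 0.994] to [0.433 0.306 0.217] n 6 twist/row [0.0, 0.01, -0.01]
const [-0.01, -0.01, 0.51]
```

Request:
play_rows --translation '[[-0.02,-0.01,0.52],[-0.02,-0.01,0.52],[-0.02,-0.01,0.52],[-0.01,-0.01,0.52],[0,0,0.52],[0,0,0.5],[0,0,0],[0,0,0]]' --twist '[[0,0.01,0],[0,0.01,0],[0,0.01,0],[0,0.01,0],[0,0.01,0],[0,0.01,0],[0,0,0],[0,0,0]]' --gripper '[0.6,0.6,0.6,0.6,0.6,0.6,0.6,-1]'

```text
time: 33.25
tool_pos: [0.4342, 0.306, 0.2159]
ee_rot: [3.139, -0.0, 0.995]
wrist_force: [0.1, 0.0, 0.7]
width: 0.0705
finger_force: 0.0
```

Request:
play_rows --translation '[[0,0,0],[0,0,0],[0,0,0],[0,0,0],[0,0,0]]' --twist '[[0,0,0],[0,0,0],[0,0,0],[0,0,0],[0,0,0]]' --gripper '[-1,-1,-1,-1,-1]'

```text
time: 33.75
tool_pos: [0.4343, 0.3066, 0.2171]
ee_rot: [3.139, -0.003, 0.995]
wrist_force: [-2.2, -0.2, 6.0]
width: 0.0488
finger_force: 30.1
```

Request:
play_rows --translation '[[0,0,-0.4],[0,0,-0.8],[0,0,-0.8],[0,0,-0.9],[0,0,-0.9],[0,0,-0.4],[0,0,0]]' --twist '[[0,0,0],[0,0,0],[0,0,0],[0,0,0],[0,0,0],[0,0,0],[0,0,0]]' --gripper '[-1,-1,-1,-1,-1,-1,-1]'

```text
time: 34.45
tool_pos: [0.4342, 0.3063, 0.3867]
ee_rot: [3.136, -0.005, 0.995]
wrist_force: [-0.6, 0.0, -2.3]
width: 0.0489
finger_force: 29.6
```

```bash
python3 -c "
from h import *
rows(drop(30,z=90),rot=TR,step=.9,tw=.8)"
```

```text
at [0.4342 0.3063 0.3867] [ 3.136 -0.005  0.995] to [0.4935 0.0321 0.3754] n 15 twist/row [-0.11, 0.17, 0.76]
 [[-0.33, 0.33, 0.02], [-0.3, 0.36, 0.02], [-0.28, 0.38, 0.02], [-0.25, 0.4, 0.02], [-0.22, 0.41, 0.02], [-0.19, 0.43, 0.02], [-0.15, 0.44, 0.02], [-0.12, 0.45, 0.02], [-0.08, 0.46, 0.03], [-0.05, 0.46, 0.03], [-0.02, 0.47, 0.04], [0.02, 0.47, 0.04], [0.05, 0.46, 0.05], [0.09, 0.46, 0.05], [0.12, 0.45, 0.06]]
```

Request:
play_rows --translation '[[-0.33,0.33,0],[-0.3,0.36,0],[-0.28,0.38,0],[-0.25,0.4,0],[-0.22,0.41,0],[-0.19,0.43,0],[-0.15,0.44,0],[-0.12,0.45,0]]' --twist '[[-0.11,0.17,0.76],[-0.11,0.17,0.76],[-0.11,0.17,0.76],[-0.11,0.17,0.76],[-0.11,0.17,0.76],[-0.11,0.17,0.76],[-0.11,0.17,0.76],[-0.11,0.17,0.76]]' --gripper '[-1,-1,-1,-1,-1,-1,-1,-1]'

```text
time: 35.25
tool_pos: [0.4644, 0.1587, 0.3807]
ee_rot: [3.097, -0.151, 0.386]
wrist_force: [-0.1, 0.4, -2.3]
width: 0.0488
finger_force: 29.6
```

Request:
play_rows --translation '[[-0.08,0.46,0.03],[-0.05,0.46,0.03],[-0.02,0.47,0.04],[0.02,0.47,0.04],[0.05,0.46,0.05],[0.09,0.46,0.05],[0.12,0.45,0.06],[0,0,0]]' --twist '[[-0.11,0.17,0.76],[-0.11,0.17,0.76],[-0.11,0.17,0.76],[-0.11,0.17,0.76],[-0.11,0.17,0.76],[-0.11,0.17,0.76],[-0.11,0.17,0.76],[0,0,0]]' --gripper '[-1,-1,-1,-1,-1,-1,-1,-1]'

```text
time: 36.05
tool_pos: [0.4918, 0.0298, 0.3748]
ee_rot: [3.139, -0.285, -0.155]
wrist_force: [0.4, 1.3, -2.9]
width: 0.0488
finger_force: 29.6
```

```bash
python3 -c "
from h import *
rows(drop(30,z=3),rot=TR,step=.5,tw=.8)"
```

```text
at [0.4918 0.0298 0.3748] [ 3.139 -0.285 -0.155] to [0.5186 0.0282 0.2922] n 5 twist/row [0.01, 0.02, -0.01]
const [0.01, -0.01, 0.43]
```

Request:
play_rows --translation '[[0.01,0,0.43],[0.01,0,0.43],[0.01,0,0.43],[0.01,0,0.43],[0.01,0,0.43],[0,0,0],[0,0,0]]' --twist '[[0.01,0.03,0],[0.01,0.03,0],[0.01,0.03,0],[0.01,0.03,0],[0,0.03,0],[0,0,0],[0,0,0]]' --gripper '[-1,-1,-1,-1,-1,-1,-1]'

```text
time: 36.75
tool_pos: [0.5183, 0.0279, 0.2949]
ee_rot: [-3.139, -0.302, -0.152]
wrist_force: [1.4, -0.1, -1.4]
width: 0.0491
finger_force: 29.6
```

```bash
python3 st2.py
```

```text
grasp in rack [119.3  30.2  41.6] force in rack [ 0.9  0.1 -1.8] [ 0.003  0.005 -0.   ]
```

Request:
play_rows --translation '[[0,0.01,0.08],[0,0,0],[0,0,0],[0,0,0],[0,0,0],[0,0,0],[0,0,0],[0,0,0]]' --twist '[[0,0,0],[0,0,0],[0,0,0],[0,0,0],[0,0,0],[0,0,0],[0,0,0],[0,0,0]]' --gripper '[-1,-1,0.6,0.6,0.6,0.6,0.6,0.6]'

```text
time: 37.55
tool_pos: [0.5196, 0.0269, 0.2932]
ee_rot: [-3.138, -0.305, -0.153]
wrist_force: [-0.1, -0.3, -0.4]
width: 0.0751
finger_force: 0.0
```

Request:
play_rows --translation '[[0,0,0],[0,0,-0.4],[0,0,-0.8],[0,0,-0.8],[0,0,-0.8],[0,0,0]]' --twist '[[0,0,0],[0,0,0],[0,0,0],[0,0,0],[0,0,0],[0,0,0]]' --gripper '[0.6,0.6,0.6,0.6,0.6,0.6]'

```text
time: 38.15
tool_pos: [0.4864, 0.0318, 0.406]
ee_rot: [-3.137, -0.316, -0.153]
wrist_force: [0.2, -1.0, -0.3]
width: 0.0749
finger_force: 0.0
```

```bash
python3 look.py 12; python3 -c "
from h import *
rows([.552,.3235,.34],yaw=1.0,step=.9,tw=.8)"
```

```text
green_pot wrist 0.73 [0.5379 0.0262 0.072 ] rack [72. 31.  3.]
yellow_pot top 0.54 [ 0.4835 -0.0285  0.051 ] rack [ 22. -31.  -4.]
red_pot wrist 0.78 [ 0.5502  0.3245 -0.0016] rack [ 19. 328. -58.]
at [0.4864 0.0316 0.3989] [-3.138 -0.303 -0.153] to [0.552  0.3235 0.34  ] n 15 twist/row [0.11, -0.18, -0.76]
 [[0.0, -0.5, 0.11], [0.04, -0.49, 0.11], [0.08, -0.49, 0.12], [0.12, -0.48, 0.12], [0.16, -0.47, 0.12], [0.2, -0.45, 0.12], [0.23, -0.43, 0.13], [0.27, -0.41, 0.13], [0.3, -0.39, 0.12], [0.33, -0.37, 0.12], [0.36, -0.34, 0.12], [0.39, -0.31, 0.12], [0.41, -0.28, 0.11], [0.43, -0.24, 0.11], [0.45, -0.21, 0.1]]
```

View pics/w12.png

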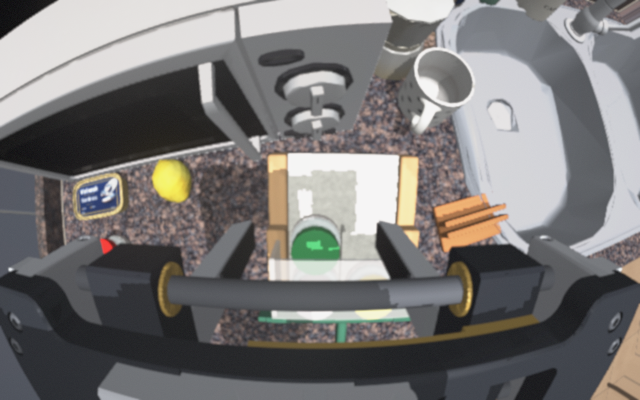

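Green rests behind white, at (315,243) px and rack x of about 75. Last: red.

Request:
play_rows --translation '[[0,-0.5,0.11],[0.04,-0.49,0.11],[0.08,-0.49,0.12],[0.12,-0.48,0.12],[0.16,-0.47,0.12],[0.2,-0.45,0.12],[0.23,-0.43,0.13],[0.27,-0.41,0.13]]' --twist '[[0.11,-0.18,-0.76],[0.11,-0.18,-0.76],[0.11,-0.18,-0.76],[0.11,-0.18,-0.76],[0.11,-0.18,-0.76],[0.11,-0.18,-0.76],[0.11,-0.18,-0.76],[0.11,-0.18,-0.76]]' --gripper '[0.6,0.6,0.6,0.6,0.6,0.6,0.6,0.6]'

```text
time: 39.45
tool_pos: [0.5218, 0.188, 0.3672]
ee_rot: [3.094, -0.141, 0.47]
wrist_force: [0.2, 0.1, 0.1]
width: 0.0752
finger_force: 0.0
```

Request:
play_rows --translation '[[0.3,-0.39,0.12],[0.33,-0.37,0.12],[0.36,-0.34,0.12],[0.39,-0.31,0.12],[0.41,-0.28,0.11],[0.43,-0.24,0.11],[0.45,-0.21,0.1],[0,0,0]]' --twist '[[0.11,-0.18,-0.76],[0.11,-0.18,-0.76],[0.11,-0.18,-0.76],[0.11,-0.18,-0.76],[0.11,-0.18,-0.76],[0.11,-0.18,-0.76],[0.11,-0.18,-0.76],[0,0,0]]' --gripper '[0.6,0.6,0.6,0.6,0.6,0.6,0.6,0.6]'

```text
time: 40.25
tool_pos: [0.5522, 0.3253, 0.3385]
ee_rot: [3.137, 0.004, 0.998]
wrist_force: [-0.0, -0.3, -0.4]
width: 0.0754
finger_force: 0.0
```

```bash
python3 look.py 13; python3 -c "
from h import *
rows([.551,.3235,.217],yaw=1.0,step=.6,tw=.8)"
```

```text
green_pot top 0.41 [0.5431 0.0281 0.0685] rack [76. 34. -2.]
yellow_pot top 0.55 [ 0.4838 -0.0262  0.0507] rack [ 22. -29.  -4.]
white_pot top 0.65 [0.4948 0.0374 0.0568] rack [25. 35.  1.]
red_pot wrist 0.79 [ 0.5482  0.3243 -0.003 ] rack [ 17. 327. -59.]
red_pot top 0.7 [ 0.5565  0.3236 -0.0007] rack [ 25. 328. -59.]
at [0.5521 0.323  0.3409] [3.134e+00 1.000e-03 9.950e-01] to [0.551  0.3235 0.217 ] n 6 twist/row [0.01, 0.0, -0.01]
const [0.0, -0.01, 0.52]
```

Request:
play_rows --translation '[[0,0,0.52],[0,0,0.52],[0,0,0.52],[0,0,0.52],[0,0,0.52],[0,0,0.5],[0,0,0],[0,0,0]]' --twist '[[0,0,0],[0,0,0],[0,0,0],[0,0,0],[0,0,0],[0,0,0],[0,0,0],[0,0,0]]' --gripper '[0.6,0.6,0.6,0.6,0.6,0.6,0.6,-1]'

```text
time: 41.55
tool_pos: [0.5527, 0.3227, 0.2166]
ee_rot: [3.135, 0.002, 0.996]
wrist_force: [-0.1, 0.1, -0.1]
width: 0.0702
finger_force: 0.0
```

Request:
play_rows --translation '[[0,0,0],[0,0,0],[0,0,0],[0,0,0],[0,0,0]]' --twist '[[0,0,0],[0,0,0],[0,0,0],[0,0,0],[0,0,0]]' --gripper '[-1,-1,-1,-1,-1]'

```text
time: 42.05
tool_pos: [0.5528, 0.3233, 0.2181]
ee_rot: [3.134, -0.0, 0.996]
wrist_force: [-2.0, 0.3, 4.9]
width: 0.0486
finger_force: 30.1
```

Request:
play_rows --translation '[[0,0,-0.4],[0,0,-0.8],[0,0,-0.8],[0,0,-0.9],[0,0,-0.9],[0,0,-0.4],[0,0,0]]' --twist '[[0,0,0],[0,0,0],[0,0,0],[0,0,0],[0,0,0],[0,0,0],[0,0,0]]' --gripper '[-1,-1,-1,-1,-1,-1,-1]'

```text
time: 42.75
tool_pos: [0.5522, 0.3236, 0.3892]
ee_rot: [3.13, -0.005, 0.996]
wrist_force: [-0.3, -0.4, -1.6]
width: 0.0483
finger_force: 29.6
```

```bash
python3 -c "
from h import *
rows(drop(-30,x=122,z=95),rot=TR,step=.9,tw=.8)"
```

```text
at [0.5522 0.3236 0.3892] [ 3.13  -0.005  0.996] to [ 0.4867 -0.0276  0.3814] n 15 twist/row [-0.11, 0.17, 0.76]
 [[-0.55, 0.23, 0.01], [-0.53, 0.27, 0.01], [-0.51, 0.31, 0.0], [-0.49, 0.35, -0.0], [-0.46, 0.38, -0.01], [-0.43, 0.41, -0.01], [-0.39, 0.45, -0.01], [-0.36, 0.47, -0.01], [-0.32, 0.5, -0.02], [-0.28, 0.52, -0.01], [-0.24, 0.54, -0.01], [-0.2, 0.56, -0.01], [-0.16, 0.57, -0.01], [-0.11, 0.58, -0.0], [-0.07, 0.59, 0.0]]
```

Request:
play_rows --translation '[[-0.55,0.23,0],[-0.53,0.27,0],[-0.51,0.31,0],[-0.49,0.35,0],[-0.46,0.38,-0.01],[-0.43,0.41,-0.01],[-0.39,0.45,-0.01],[-0.36,0.47,-0.01]]' --twist '[[-0.11,0.17,0.76],[-0.11,0.17,0.76],[-0.11,0.17,0.76],[-0.11,0.17,0.76],[-0.11,0.17,0.76],[-0.11,0.17,0.76],[-0.11,0.17,0.76],[-0.11,0.17,0.76]]' --gripper '[-1,-1,-1,-1,-1,-1,-1,-1]'

```text
time: 43.55
tool_pos: [0.5165, 0.135, 0.3792]
ee_rot: [3.092, -0.153, 0.388]
wrist_force: [-0.1, -0.2, -1.7]
width: 0.0486
finger_force: 29.6
```

Request:
play_rows --translation '[[-0.32,0.5,-0.02],[-0.28,0.52,-0.01],[-0.24,0.54,-0.01],[-0.2,0.56,-0.01],[-0.16,0.57,-0.01],[-0.11,0.58,0],[-0.07,0.59,0],[0,0,0]]' --twist '[[-0.11,0.17,0.76],[-0.11,0.17,0.76],[-0.11,0.17,0.76],[-0.11,0.17,0.76],[-0.11,0.17,0.76],[-0.11,0.17,0.76],[-0.11,0.17,0.76],[0,0,0]]' --gripper '[-1,-1,-1,-1,-1,-1,-1,-1]'

```text
time: 44.35
tool_pos: [0.4855, -0.0288, 0.3762]
ee_rot: [3.135, -0.289, -0.155]
wrist_force: [-1.3, -0.4, -1.3]
width: 0.0485
finger_force: 29.6
```

```bash
python3 -c "
from h import *
rows(drop(-30,x=120,z=4),rot=TR,step=.5,tw=.8)"
```

```text
at [ 0.4855 -0.0288  0.3762] [ 3.135 -0.289 -0.155] to [ 0.5111 -0.0313  0.2938] n 5 twist/row [0.01, 0.02, -0.01]
const [0.01, -0.01, 0.43]
```

Request:
play_rows --translation '[[0,0,0.43],[0,0,0.43],[0,0,0.43],[0,0,0.43],[0,0,0.43],[0,0,0],[0,0,0]]' --twist '[[0.01,0.02,-0.01],[0.01,0.02,-0.01],[0.01,0.02,-0.01],[0.01,0.02,-0.01],[0.01,0.02,-0.01],[0,0,0],[0,0,0]]' --gripper '[-1,-1,-1,-1,-1,-1,-1]'

```text
time: 45.05
tool_pos: [0.511, -0.0304, 0.2952]
ee_rot: [3.14, -0.3, -0.145]
wrist_force: [0.7, 0.1, -2.6]
width: 0.0495
finger_force: 29.7
```

```bash
python3 st2.py
```

```text
grasp in rack [120.8 -28.9  41.4] force in rack [-0.1  0.2 -2.7] [ 0.001  0.003 -0.007]
```

Request:
play_rows --translation '[[0,0.03,0.07],[0,0,0],[0,0,0],[0,0,0],[0,0,0],[0,0,0],[0,0,0],[0,0,0]]' --twist '[[0,0,0.06],[0,0,0],[0,0,0],[0,0,0],[0,0,0],[0,0,0],[0,0,0],[0,0,0]]' --gripper '[-1,-1,0.6,0.6,0.6,0.6,0.6,0.6]'

```text
time: 45.85
tool_pos: [0.512, -0.0322, 0.2935]
ee_rot: [-3.141, -0.303, -0.152]
wrist_force: [-0.3, -0.2, -0.4]
width: 0.0752
finger_force: 0.0
```

Request:
play_rows --translation '[[0,0,0],[0,0,-0.4],[0,0,-0.8],[0,0,-0.8],[0,0,-0.8],[-0.7,0,0],[-0.7,0,0],[0,0,0]]' --twist '[[0,0,0],[0,0,0],[0,0,0],[0,0,0],[0,0,0],[0,0,0],[0,0,0],[0,0,0]]' --gripper '[0.6,0.6,0.6,0.6,0.6,0.6,0.6,0.6]'

```text
time: 46.65
tool_pos: [0.424, -0.0186, 0.3824]
ee_rot: [-3.141, -0.3, -0.152]
wrist_force: [-0.6, 0.7, -0.2]
width: 0.0754
finger_force: 0.0
```

```bash
python3 look.py 14; python3 -c "
from h import *
for n in ['stop_plate','key_left','key_right']:
  r=robot.spot_point(n,'wrist')
  if r: print(n,(RR.inv().apply(np.array(r[0]['centre'])-RO)*1e3).round(1))
for n in ['mug','egg_timer','lemon','flat_tin']: f(n,'top')
"
```

```text
green_pot wrist 0.8 [0.5396 0.0275 0.0724] rack [74. 32.  3.]
green_pot top 0.61 [0.5412 0.0257 0.0708] rack [75. 31.  1.]
yellow_pot wrist 0.62 [0.5809 0.0183 0.0843] rack [118.  30.   2.]
white_pot wrist 0.65 [ 0.6905 -0.1507  0.001 ] rack [ 221. -121. -117.]
white_pot top 0.33 [0.6363 0.3459 0.0032] rack [ 99. 362. -77.]
red_pot wrist 0.91 [ 0.5327 -0.0339  0.0678] rack [ 75. -29.  -2.]
red_pot top 0.69 [ 0.5341 -0.035   0.0706] rack [ 77. -30.  -0.]
key_right [120.   32.1   0.7]
mug top 0.63 [ 6.898e-01 -1.471e-01  5.000e-04]
egg_timer top 0.59 [ 0.3646 -0.4343 -0.0006]
lemon top 0.55 [0.6419 0.2046 0.0032]
flat_tin top 0.78 [0.6366 0.3472 0.0028]
```

View pics/w14.png

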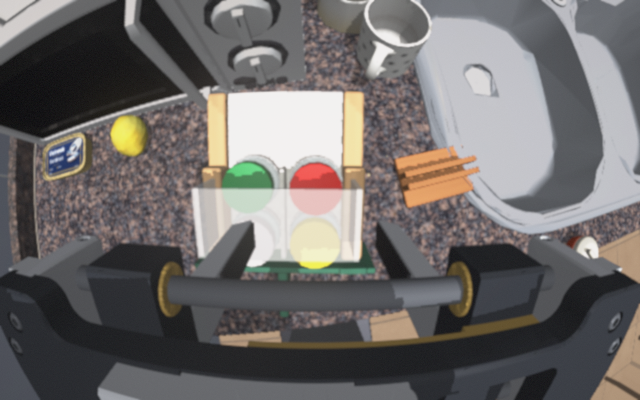

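All four pots stand in their lanes: green (248,187), red (316,188), white (255,245) and yellow (313,243). The plate hangs in place along row 268 and the bystanders have not moved. Handing in.

```bash
python3 -c "
from h import *
print(robot.close_job())"
```

```text
the job is handed in; nothing more can be done
None
```

The job is handed in; no verdict came back. In the last pictures the stop plate hangs on both studs, white and yellow rest against it with green and red behind them, and the mug, timer, lemon and tin have not moved.

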